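Index the six-cell tray and hold the dibble press over it

ROBOT

A 6-joint arm with a two-finger parallel gripper is mounted at the origin on the work surface; the furniture and walls round the work are solid. World frame = base frame: x ahead of the robot, y to its left, z up, the work surface at z = 0. Lengths are in m, angles in degrees, forces in N, time in s.
With the tool pointing down it reaches from about 0.35 to 0.85 m from the base axis. Payload 8.1 kg.
Tool frame: the origin (TCP) lies at the very end of the fingers, on their centre line; the grasp point (between the pads) lies ctrl.hold_point_z behind it (ctrl.hold_point_z is the distance from the TCP to the grasp point, in m); z points along the fingers, y is the direction in which the jaws open and shut (so a half turn about z gives the same grasp; the last joint's range is limited). The gripper opens to 85 mm and grips with 20 to 120 N. Pads are 22 mm wide; open, the fingers measure 114 mm over their backs; the gripper's body (76 mm by 85 mm) begins 54 mm behind the grasp point. The pads swing forward as they close: fully open they stand 13 mm farther back than shut.
Start: joints at [69.935, 7.471, 85.268, -0, 87.261, -4.893], TCP at [0.157, 0.579, 0.202] pointing down, gripper open.
Joint ranges: [-169.43, 169.43], [-51.17, 129.36], [1.28, 143.12], [-76.62, 256.62], [0, 156.53], [-152.29, 152.29]. Speed limits (degrees/s): [136.94, 136.94, 159.86, 180, 180, 180].

INTERFACE

Orientations are given as [roll, pitch, yaw] about the fixed x, y, z axes, in that order (R = Rz(yaw) Ry(pitch) Rx(roll)).
In Python, from rig import readout, cams, finish_job, ctrl gives the robot as it stands.
- The arm moves only by the shell command python3 -m pendant 'ROWS' [FORCE]. ROWS is JSON, a list that holds one entry, the list of rows, each a list of 5 numbers: the shift along the tool's x, y, z in units of 100 mm (1.0 is 100 mm), then the turn about the tool's z in units of 0.5 rad (1.0 is 0.5 rad), then the opening, from -1 (shut) to 1 (fully open). A call has exactly 5 rows; each row is the pose to reach, as a shift and turn from the pose commanded when the call began, along the tool's axes at that moment; what a row does not reach only later rows make up. A row lasts 1/12 s, in which the tool goes at most 41.7 mm and 7.16 degrees, less where a joint would pass 70% of its speed; a pose out of reach is approached as far as the arm can. A call with a number of a shift or a turn outside -1 to 1 is refused whole. A call with a gripper value outside its range is refused whole. The fingers move at their own pace and stop on an object; FORCE is the grip in N (left out, the last holds). Time passes only in rows, so rows that repeat a pose let the fingers close, or fill a call up. It gives the time, the measured TCP pose, the force and the opening at its end, in the units of the state.
- readout.get_obs(): the state, without advancing time (a new reading comes with each control period).
- cams.snapshot(name): name is "side" or "top" or "wrist"; returns the picture (480x640x3 uint8, red, green, blue); there is no depth.
- cams.camera_info(name): a dict with "mtx" (3x3 intrinsics, pixels), "rvec" (rotation vector, rad) and "tvec" (3), from world to camera coordinates, as OpenCV has them; the wrist camera has in their place "T_tool_cam" (4x4, takes a point from camera to tool coordinates, whose origin is the TCP and whose axes are the flange's). Camera axes: x right, y down, z forward; pixel columns grow to the right and rows downward; lengths in m; the calibration is good to about 2 mm. A picture is of the moment at which its call begins: read the wrist's pose just before it. camera_info takes no time and is no camera call.
- finish_job(): hands the job in, once; it reports no verdict.
The state is a dict: "time": time; "q": joint angles; "qvel": joint speeds; "joint_efforts": joint torques, N m; "tcp_pos": TCP position; "tool_rot": TCP orientation; "ft_force": force on the tool from outside, world axes, zero at the start; "ft_torque": the same for the moment, N m; "grip_width": finger opening in m.
Only numpy, scipy, OpenCV 4.12 (cv2) and the standard library are available. Lean on these libraries where they do the work, as an engineer would, in place of code of your own. Each camera call takes 0.05 s, during which the arm holds its last target.

TASK

The six-cell seed tray rides on a clamped slide: swing its clamp lever out to unlock it, slide the carriage until its pointer stands at the line of the index mark, and swing the lever fully back in to lock it again. Then pick up the six-pin dibble press by its wooden grip, lift it above the height of the jars and the pot while still on its own side of their row, carry it over them without disturbing them, and stop with it hovering about a centimetre above the tray, upright, its pins centred over the six cells, never touching the tray. Finish while still holding it there; do not lower it or let go.

Things in the scene. Friction and masses are not known exactly. Their poses are not given: they have to be found in the camera images.
- slide_base: Aluminium base of the slide, 144 x 360 x 12 mm, fixed to the table, with two steel guide rods along its y axis and grey end blocks 38 mm high. Origin on the table, midway between the rods and the ends; z up, x points away from the robot, y (about the robot's left) is the sliding direction.
- carriage (a joint): Position of the sliding carriage along the base's y axis, m, -0.065 to 0.065, grows towards the base's +y. About 7 N moves it; it stays where it is left. The clamp adds no noticeable drag, but the lever must be out before the carriage is slid. Carriage plate: 110 mm (x) by 166 mm (y), top 42 mm above the table; it carries the tray, grip post, clamp block, lever and pointer.
- grip_post (a point): Top centre of the upright grey round post, 18 mm diameter, 50 mm tall, on the carriage plate at the +y side of the tray, for sliding the carriage; its top is 92 mm above the table. Its centre is 20 mm from the tray's end wall, so pinch it with the fingers on its +x and -x sides. Axes as the base's.
- pointer (a point): Tip of the small dark pointer on the front (-x) edge of the carriage, 34 mm above the table. Axes as the base's.
- index_mark: Steel block 16 x 18 x 16 mm on the front edge of the base (fixed; its place along the base differs from run to run), with a dark line across its top. Origin under that line at the base's top, 12 mm above the table; its axes are the base's. The pointer is at the mark when its y in this frame is 0 (within 5 mm).
- clamp_lever (a joint): Angle of the clamp lever, rad, 0 to 1.0: 0 = locked (lever along the slide, parallel to the base's y), 1.0 = fully unlocked (knob swung out to the front, towards the robot; counter-clockwise seen from above). Below 0.15 counts as locked, above 0.75 as unlocked. About 2 N at the knob turns it; it stays where it is left.
- lever_pivot (a point): On the lever's vertical pivot axis, at the front right of the carriage, 65 mm above the table; it moves with the carriage (68 mm in -x and 50 mm in -y of the tray's centre). Axes as the lever's.
- lever_knob (a point): Top centre of the upright grey round knob at the lever's end, 16 mm diameter, 46 mm tall (it revolves freely about its own axis, so it can be pinched and led along its arc), top 103 mm above the table, 75 mm from the pivot axis. When locked its centre is 24 mm in front of the tray's side wall, so pinch it with the fingers on its +y and -y sides. The lever bar below it is 10 mm thick, centred 48 mm below this point.
- tray_top (a point): Centre of the rim plane of the black six-cell tray on the carriage: 88 mm (x) by 128 mm (y) by 38 mm, rim 80 mm above the table; six square cells 29 mm wide, 32 mm deep, at x = +-20 mm and y = -40, 0, +40 mm of this point. Axes as the base's; turns and slides with the carriage.
- dibble_press: Loose six-pin dibble press, about 0.28 kg, standing on its pins on the table. Origin at the centre of the plane of the pin tips, z up. Six steel pins 10 mm thick, 25 mm long, at x = +-20 mm, y = -40, 0, +40 mm; above them a wooden plate 70 mm (x) by 110 mm (y), from 25 to 37 mm above the tips; on it a wooden grip block 24 mm (x) by 64 mm (y) from 37 to 85 mm above the tips: pinch it across its 24 mm. It may be held over the tray either way round (turned by half a turn).
- seed_jar_1: Loose seed jar with a screw lid, 52 mm diameter, 69 mm tall, standing in the row between press and slide. Origin under its centre. Must not be disturbed.
- pot_1: Loose clay-coloured stack of nursery pots, 68 mm diameter, 82 mm tall, in the same row. Origin under its centre. Must not be disturbed.
- seed_jar_3: Loose seed jar like seed_jar_1 (52 mm diameter, 69 mm tall), in the same row. Origin under its centre. Must not be disturbed.

How it is judged (in metres and radians):
On the way, in this order (a step that is already met when the one before it is completed fails the run):
1. the clamp lever is swung out (over 0.75 rad) with the carriage still where it started (within 18 mm) (value of joint clamp_lever above 0.75 rad and distance of pointer from where it was at the start of the episode below 0.018 m), for 0.1 s.
2. with the lever out, the pointer is brought to the mark (within 5 mm) (y of pointer in the frame of index_mark between -0.005 and 0.005 m and value of joint clamp_lever above 0.6 rad), for 0.2 s.
3. the lever is swung back in (below 0.15 rad) with the pointer at the mark (y of pointer in the frame of index_mark between -0.005 and 0.005 m and value of joint clamp_lever below 0.15 rad), for 0.2 s.
4. the press is held with its pin tips over 85 mm above the table, beyond the row's line (its centre farther to the robot's left than every jar and pot of the row) (height (world z) of dibble_press above 0.085 m and contact force between dibble_press and the fingers above 0.5 N and world y of dibble_press above 0.21 m), for 0.05 s.
At the end, for the whole second after the job is handed in: Pointer within 5 mm of the mark, lever below 0.15 rad; the gripper holds the press still, touching nothing else: pin tips 4 to 18 mm above the tray rim, centred within 6 mm, turned within 0.07 rad (either way round), upright within 0.08 rad; jars and pot within 30 mm of their start (all of step 3 and horizontal distance between dibble_press and tray_top below 0.006 m and z of dibble_press in the frame of tray_top between 0.004 and 0.018 m and angle between the y axis of dibble_press and the y axis of tray_top, either way round below 0.07 rad and angle between dibble_press's own z axis and vertical below 0.08 rad and linear speed of dibble_press below 0.02 m/s and contact force between dibble_press and the fingers above 0.5 N and contact force between dibble_press and slide_base below 0.1 N and distance of each of seed_jar_1, pot_1, seed_jar_3 from where it was at the start of the episode below 0.03 m and angle between each of seed_jar_1, pot_1, seed_jar_3's own z axis and vertical below 0.2 rad and contact force between dibble_press and seed_jar_1 below 0.1 N and contact force between dibble_press and pot_1 below 0.1 N and contact force between dibble_press and seed_jar_3 below 0.1 N); the arm keeps its last pose, push and grip.
It fails at once if a jar or the pot of the row is shifted by 30 mm or tipped (distance of any of seed_jar_1, pot_1, seed_jar_3 from where it was at the start of the episode above 0.03 m or angle between any of seed_jar_1, pot_1, seed_jar_3's own z axis and vertical above 0.3 rad).
It fails at once if the press touches the tray or the slide (contact force between dibble_press and slide_base above 0.5 N).
It also fails if it takes over 72 s, if anything falls off the work surface, if the arm or the gripper's body presses on something with over 40 N, if the wrist force passes 120 N, or if a joint passes its speed limit or range.

## Working session

There is one attempt and no reset: what is moved stays moved. The work goes in short steps, Python scripts to look and compute and a shell command to move; the robot and the scene stay as the last step left them, time stands still between calls to the robot, and variables do not carry over. Pictures are saved under pics/ and viewed, and the job is handed in when it is done.

```bash
ls; mkdir -p pics
python3 - <<'E'
from rig import readout,cams,ctrl
import cv2
print(readout.get_obs(), ctrl.hold_point_z)
for n in ("side","top","wrist"):
    im=cams.snapshot(n); cv2.imwrite(f"pics/{n}0.png",im[:,:,::-1]); print(n,cams.camera_info(n))
E
```

```text
pics
{'time': 0.0, 'q': array([ 6.99364067e+01,  7.51601718e+00,  8.53286481e+01, -7.48939332e-04,
        8.72612405e+01, -4.89522102e+00]), 'qvel': array([ 0.07944942,  0.05655392,  0.06358296, -0.01199265, -0.03093906,
        0.00249363]), 'joint_efforts': array([ 1.95804838e-03, -5.69378471e+01, -5.00571620e+01,  1.27845783e-04,
        1.39541994e-02,  1.14816393e-05]), 'tcp_pos': array([0.15679358, 0.57853243, 0.20134105]), 'tool_rot': array([-1.79894417e+02, -8.29205210e-03,  1.64831657e+02]), 'ft_force': array([-0.02289572, -0.73965621,  0.00585513]), 'ft_torque': array([-0.03232206, -0.01220321,  0.00577035]), 'grip_width': 0.08548577718344151} 0.0187
side {'mtx': array([[542.06918846,   0.        , 318.25993349],
       [  0.        , 542.06918846, 232.34348932],
       [  0.        ,   0.        ,   1.        ]]), 'rvec': array([ 1.9943649 , -0.26461505,  0.13148197]), 'tvec': array([-0.50037569,  0.17143665,  0.80901012])}
top {'mtx': array([[597.85051293,   0.        , 317.81806223],
       [  0.        , 597.85051293, 237.29660713],
       [  0.        ,   0.        ,   1.        ]]), 'rvec': array([ 2.1544477 , -2.1016635 ,  0.22378365]), 'tvec': array([0.05403776, 0.54653092, 1.05465017])}
wrist {'mtx': array([[401.02194104,   0.        , 327.87306838],
       [  0.        , 401.02194104, 240.96467514],
       [  0.        ,   0.        ,   1.        ]]), 'T_tool_cam': array([[-3.76249686e-04, -9.48034939e-01, -3.18166013e-01,
         8.12955109e-02],
       [ 9.99999925e-01, -3.29192989e-04, -2.01665795e-04,
        -1.28801998e-04],
       [ 8.64481987e-05, -3.18166066e-01,  9.48034993e-01,
        -1.71615597e-01],
       [ 0.00000000e+00,  0.00000000e+00,  0.00000000e+00,
         1.00000000e+00]])}
```

View pics/top0.png

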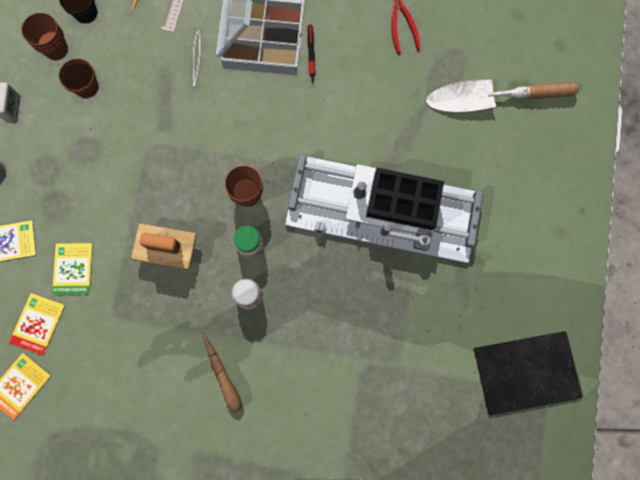

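View pics/side0.png

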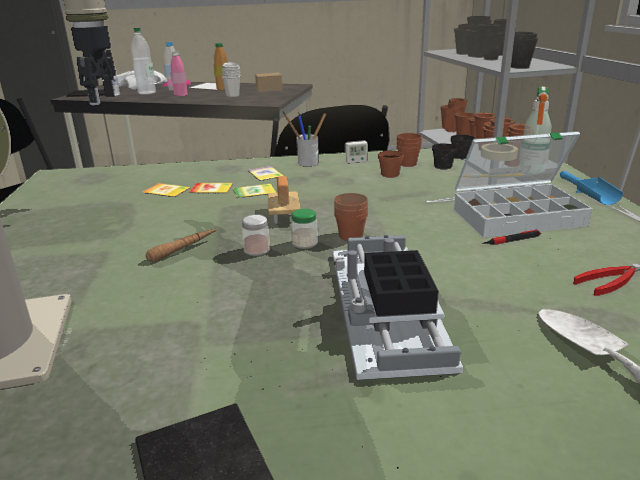

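View pics/wrist0.png

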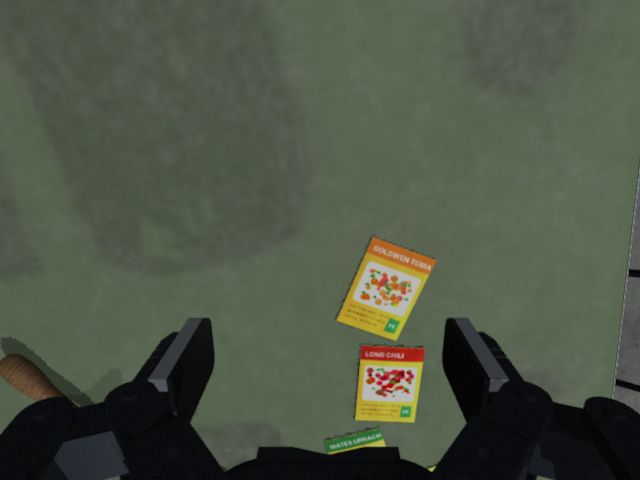

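The top view shows the slide at about (385,208), the tray at (405,198), the post at (361,188), the knob near (423,240) or (386,230), the index block at (320,228), the press at (160,243), and the row at x≈245. I'll enlarge these areas.

```bash
cat > h.py <<'E'
import numpy as np, cv2
from rig import readout,cams,ctrl
from scipy.spatial.transform import Rotation as Ro
def cam(n):
    c=cams.camera_info(n)
    if 'rvec' in c:
        R=cv2.Rodrigues(np.array(c['rvec']))[0]; return c['mtx'],R,np.array(c['tvec']).ravel()
    o=readout.get_obs(); T=np.eye(4); T[:3,:3]=Ro.from_euler('xyz',o['tool_rot'],degrees=True).as_matrix(); T[:3,3]=o['tcp_pos']
    W=np.linalg.inv(T@c['T_tool_cam']); return c['mtx'],W[:3,:3],W[:3,3]
def ray(C,p,z):
    K,R,t=C; d=R.T@np.linalg.inv(K)@np.array([p[0],p[1],1.]); o=-R.T@t
    return o+d*(z-o[2])/d[2]
def proj(C,P):
    K,R,t=C; c=R@np.array(P)+t; p=K@c; return p[:2]/p[2]
def crop(n,im,x0,y0,x1,y1,s):
    cv2.imwrite(n,cv2.resize(im[y0:y1,x0:x1,::-1],None,fx=s,fy=s,interpolation=cv2.INTER_CUBIC))
E
python3 - <<'E'
from h import *
im=cv2.imread('pics/top0.png')[:,:,::-1]
crop('pics/topA.png',im,280,145,490,270,3.8)
crop('pics/topB.png',im,120,155,280,315,3.75)
im=cv2.imread('pics/side0.png')[:,:,::-1]
crop('pics/sideA.png',im,320,220,480,385,3.6)
C=cam('top')
for nm,p,z in [('tray',(405,198),.08),('post',(361,188),.092),('press',(160,243),.085),('pot',(243,184),.082),('jg',(247,239),.069),('jw',(246,292),.069)]: print(nm,ray(C,p,z).round(3))
E
```

```text
tray [ 0.617 -0.09   0.08 ]
post [ 0.63  -0.008  0.092]
press [0.521 0.349 0.085]
pot [0.635 0.207 0.082]
jg [0.535 0.196 0.069]
jw [0.439 0.194 0.069]
```

View pics/topA.png

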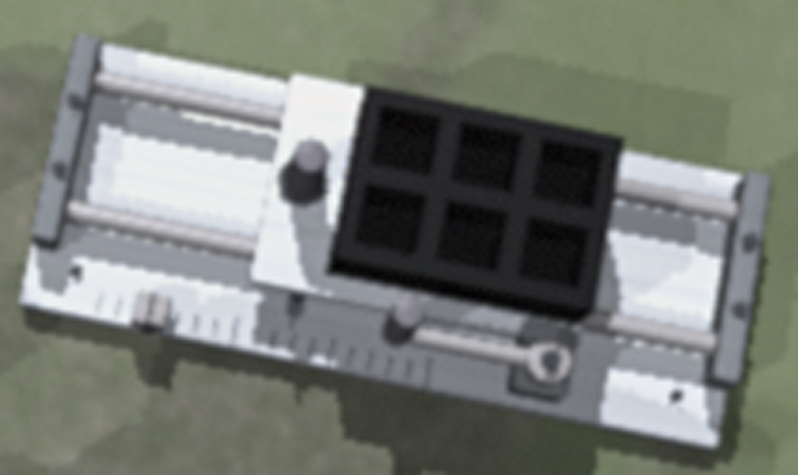

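View pics/topB.png

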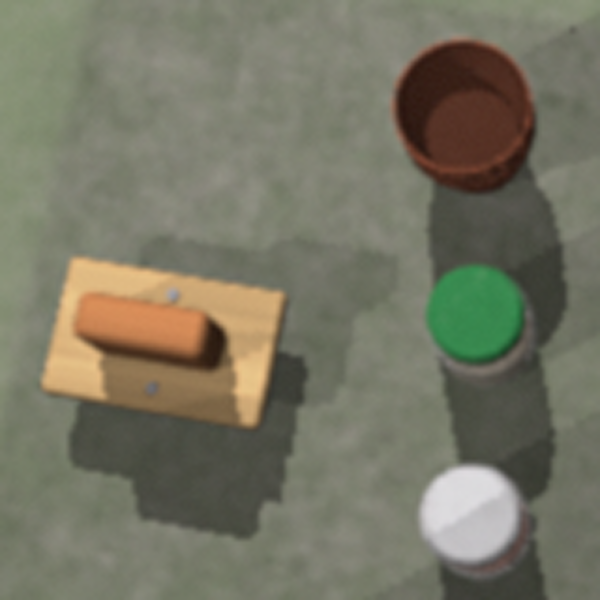

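View pics/sideA.png

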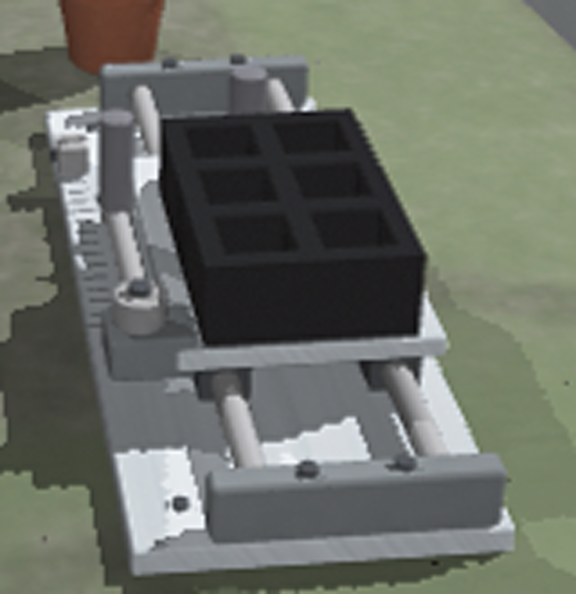

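Run:
```python
from h import *
C=cam('top'); print('campos',(-C[1].T@C[2]).round(3))
A=lambda x,y:(280+x/3.8-.4,145+y/3.8-.4)
B=lambda x,y:(120+x/3.75-.4,155+y/3.75-.4)
def r(p,z):return ray(C,p,z)
cells=[(407,138),(487,157),(567,174),(388,220),(470,238),(553,254)]
P=np.array([r(A(*c),.08) for c in cells]); print(P.round(4)); print('tray',P.mean(0).round(4))
yv=P[[0,3]].mean(0)-P[[2,5]].mean(0); print('yaw',np.degrees(np.arctan2(-yv[0],yv[1])))
a,b=r(A(22,303),.012),r(A(718,446),.012); d=a-b; print('base',a,b,np.linalg.norm(d),'yaw',np.degrees(np.arctan2(-d[0],d[1])))
for nm,p,z in [('post',(313,155),.092),('knob',(408,312),.103),('pivot',(549,362),.07),('ptr',(296,312),.034),('mark',(153,298),.028)]:print(nm,r(A(*p),z).round(4))
for nm,p,z in [('pot',(463,115),.082),('jg',(476,313),.069),('jw',(471,514),.069)]:print(nm,r(B(*p),z).round(4))
pl=[(73,257),(286,291),(262,428),(42,390)]
Q=np.array([r(B(*p),.037) for p in pl]);print('plate',Q.round(4),Q.mean(0))
for i,j in((0,1),(3,2),(3,0),(2,1)):
  d=Q[i]-Q[j];print(np.linalg.norm(d),np.degrees(np.arctan2(-d[0],d[1])))
G=np.array([r(B(*p),.085) for p in [(92,295),(208,312),(190,360),(78,340)]]);print('grip',G.mean(0))
# side view tray rim corners
S=cam('side'); D=lambda x,y:(320+x/3.6-.4,220+y/3.6-.4)
T=np.array([ray(S,D(*p),.08) for p in [(163,120),(348,110),(424,257),(208,268)]]);print('tray side',T.round(4),T.mean(0))
for nm,p,z in [('post',(250,75),.092),('knob',(118,118),.103),('mark',(72,143),.028)]:print(nm,ray(S,D(*p),z).round(4))
```

```text
campos [0.333 0.084 1.138]
[[ 0.6487 -0.0564  0.08  ]
 [ 0.6403 -0.0953  0.08  ]
 [ 0.6329 -0.134   0.08  ]
 [ 0.6075 -0.0473  0.08  ]
 [ 0.5997 -0.0868  0.08  ]
 [ 0.5929 -0.1268  0.08  ]]
tray [ 0.6203 -0.0911  0.08  ]
yaw -10.979789404045688
base [0.57658385 0.12998219 0.012     ] [ 0.51245905 -0.22256675  0.012     ] 0.3583332930107028 yaw -10.308778203648911
post [ 0.6354 -0.0098  0.092 ]
knob [ 0.5575 -0.0539  0.103 ]
pivot [ 0.5419 -0.1262  0.07  ]
ptr [ 0.571  -0.0073  0.034 ]
mark [0.5775 0.064  0.028 ]
pot [0.6323 0.2068 0.082 ]
jg [0.5368 0.1973 0.069 ]
jw [0.4393 0.1953 0.069 ]
plate [[0.566  0.403  0.037 ]
 [0.5516 0.2959 0.037 ]
 [0.4824 0.3034 0.037 ]
 [0.4985 0.4128 0.037 ]] [0.52462978 0.35376678 0.037     ]
0.10805496575405799 -7.693423071276677
0.11059373782609365 -8.384956247913392
0.06825228426848272 81.68881652808793
0.06960624357592837 83.78414630672847
grip [0.52293588 0.35375311 0.085     ]
tray side [[ 0.5906 -0.0229  0.08  ]
 [ 0.6736 -0.0381  0.08  ]
 [ 0.651  -0.1641  0.08  ]
 [ 0.5672 -0.1476  0.08  ]] [ 0.62060474 -0.09319333  0.08      ]
post [ 0.6352 -0.0141  0.092 ]
knob [ 0.5585 -0.0576  0.103 ]
mark [0.5721 0.0618 0.028 ]
```

```bash
cat >> h.py <<'E'
def delta(target,yaw=None,o=None):
    """remaining shift in tool axes (units 100mm) and turn (units .5rad)"""
    o=o or readout.get_obs(); R=Ro.from_euler('xyz',o['tool_rot'],degrees=True).as_matrix()
    d=R.T@(np.array(target)-o['tcp_pos'])/.1
    t=0 if yaw is None else -((yaw-o['tool_rot'][2]+180)%360-180)/28.648
    print('t',round(o['time'],2),'tcp',o['tcp_pos'].round(4),'rot',o['tool_rot'].round(2),'w',round(o['grip_width'],4),'F',o['ft_force'].round(1)); print('delta',d.round(3),'turn',round(t,3))
E
python3 -m pendant '[[[-0.1,-0.1,0,0,1],[-0.3,-0.27,0,0,1],[-0.5,-0.45,0,0,1],[-0.7,-0.65,0,0,1],[-0.92,-0.85,0,0,1]]]' 40
for i in 1 2 3 4; do echo; done
```

```text
time: 0.57
tcp_pos: [0.2236, 0.4718, 0.2019]
tool_rot: [-180.0, -0.0, 164.9]
ft_force: [0.3, 0.0, 1.0]
grip_width: 0.0857
```

```bash
python3 -m pendant '[[[-0.18,-0.17,0,0,1],[-0.37,-0.34,0,0,1],[-0.55,-0.51,0,0,1],[-0.74,-0.68,0,0,1],[-0.92,-0.85,0,0,1]]]'
python3 -m pendant '[[[-0.18,-0.17,0,0,1],[-0.37,-0.34,0,0,1],[-0.55,-0.51,0,0,1],[-0.74,-0.68,0,0,1],[-0.92,-0.85,0,0,1]]]'
python3 -m pendant '[[[-0.18,-0.17,0,0,1],[-0.37,-0.34,0,0,1],[-0.55,-0.51,0,0,1],[-0.74,-0.68,0,0,1],[-0.92,-0.85,0,0,1]]]'
python3 -c "
from h import *
delta([.558,-.056,.2],169.5)"
```

```text
time: 0.98
tcp_pos: [0.2905, 0.3656, 0.2021]
tool_rot: [-180.0, -0.0, 164.8]
ft_force: [-0.6, 1.1, -0.8]
grip_width: 0.0854
time: 1.4
tcp_pos: [0.357, 0.2596, 0.2022]
tool_rot: [-180.0, -0.0, 164.8]
ft_force: [0.6, 0.4, -0.5]
grip_width: 0.0852
time: 1.82
tcp_pos: [0.4236, 0.1534, 0.2022]
tool_rot: [-180.0, -0.0, 164.8]
ft_force: [-0.4, 0.8, -0.6]
grip_width: 0.0857
t 1.82 tcp [0.4236 0.1534 0.2022] rot [-1.7999e+02 -1.0000e-02  1.6482e+02] w 0.0857 F [-0.4  0.8 -0.6]
delta [-1.846 -1.669  0.022] turn -0.163
```

```bash
python3 -m pendant '[[[-0.18,-0.17,0,0,1],[-0.37,-0.34,0,0,1],[-0.55,-0.51,0,0,1],[-0.74,-0.68,0,0,1],[-0.92,-0.83,0,0,1]]]'
python3 -m pendant '[[[-0.18,-0.17,0,0,1],[-0.35,-0.34,0,-0.05,1],[-0.5,-0.51,0,-0.1,1],[-0.6,-0.65,0,-0.16,1],[-0.6,-0.75,0,-0.16,1]]]'
python3 - <<'E'
from h import *
delta([.558,-.056,.2],169.5)
C=cam('wrist'); np.savez('c1.npz',K=C[0],R=C[1],t=C[2])
im=cams.snapshot('wrist'); cv2.imwrite('pics/w1.png',im[:,:,::-1])
E
```

```text
time: 2.23
tcp_pos: [0.4906, 0.049, 0.2021]
tool_rot: [-180.0, -0.0, 164.8]
ft_force: [0.7, -0.1, 0.3]
grip_width: 0.0854
time: 2.65
tcp_pos: [0.5292, -0.0394, 0.2019]
tool_rot: [-180.0, -0.0, 169.4]
ft_force: [-0.2, 0.2, 0.1]
grip_width: 0.0855
t 2.65 tcp [ 0.5292 -0.0394  0.2019] rot [-1.7998e+02 -2.0000e-02  1.6942e+02] w 0.0855 F [-0.2  0.2  0.1]
delta [-0.314 -0.11   0.019] turn -0.003
```

View pics/w1.png

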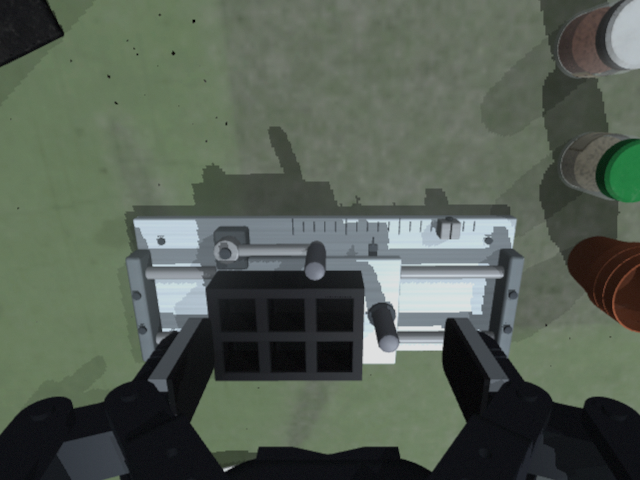

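Run:
```python
from h import *
im=cv2.imread('pics/w1.png')[:,:,::-1]
crop('pics/w1a.png',im,280,205,480,355,4)
crop('pics/w1b.png',im,195,225,395,385,3.7)
```

```text
(no output)
```

View pics/w1a.png

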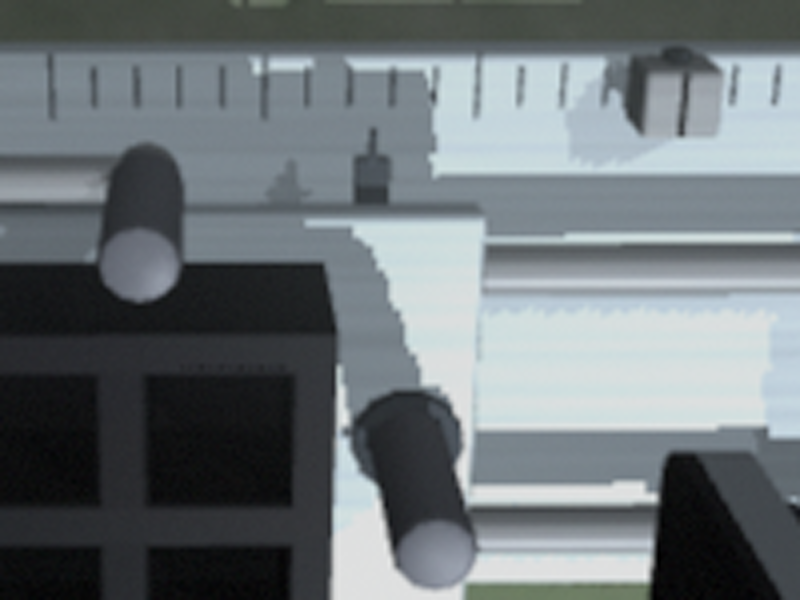

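View pics/w1b.png

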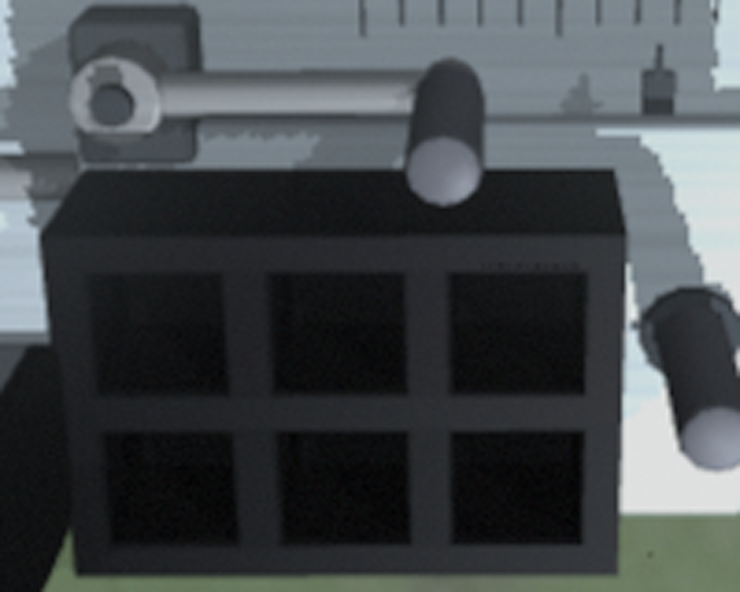

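```bash
cat >> h.py <<'E'
def ld(f): z=np.load(f); return z['K'],z['R'],z['t']
E
python3 - <<'E'
from h import *
C=ld('c1.npz')
A=lambda x,y:(280+x/4-.4,205+y/4-.4)
B=lambda x,y:(195+x/3.7-.4,225+y/3.7-.4)
for nm,p,z in [('post',A(436,553),.092),('knob',A(140,265),.103),('ptr',A(373,130),.034),('mark',A(682,134),.028),('markb',A(685,60),.028),('pivot',B(113,95),.07)]:print(nm,ray(C,p,z).round(4))
# grid line centres of rim: corners
T=np.array([ray(C,B(*p),.08) for p in [(42,236),(625,234),(618,573),(77,573)]]);print(T.round(4),T.mean(0))
for i,j in((1,0),(2,3)):
  d=T[i]-T[j];print(np.linalg.norm(d),np.degrees(np.arctan2(-d[0],d[1])))
c=np.array([ray(C,B(*p),.08) for p in [(160,334),(340,333),(517,333),(172,487),(345,487),(517,487)]]);print('cells',c.mean(0).round(4))
d=c[[2,5]].mean(0)-c[[0,3]].mean(0);print(np.linalg.norm(d),np.degrees(np.arctan2(-d[0],d[1])))
a=[ray(C,p,.012) for p in ((134,218),(517,218))];d=a[1]-a[0];print('base',np.linalg.norm(d),np.degrees(np.arctan2(-d[0],d[1])))
E
```

```text
post [ 0.6365 -0.0098  0.092 ]
knob [ 0.5592 -0.0552  0.103 ]
ptr [ 0.5649 -0.0057  0.034 ]
mark [0.5807 0.0633 0.028 ]
markb [0.5635 0.0655 0.028 ]
pivot [ 0.5418 -0.1262  0.07  ]
[[ 0.5675 -0.1466  0.08  ]
 [ 0.5902 -0.022   0.08  ]
 [ 0.6767 -0.0373  0.08  ]
 [ 0.6533 -0.1628  0.08  ]] [ 0.62191193 -0.09219348  0.08      ]
0.12665695134608274 -10.365040009686782
0.1276612932837291 -10.570416566897835
cells [ 0.6221 -0.092   0.08  ]
0.07952776500409293 -10.485555562574
base 0.3572925270079146 -10.587707880772031
```

```bash
python3 -m pendant '[[[-0.1,-0.03,0,0,1],[-0.2,-0.07,0,0,1],[-0.33,-0.11,0.1,0,1],[-0.33,-0.11,0.3,0,1],[-0.33,-0.11,0.5,0,1]]]'
python3 -c "
from h import *
delta([.5595,-.0553,.070],169.5)"
```

```text
time: 3.12
tcp_pos: [0.5596, -0.0541, 0.1527]
tool_rot: [180.0, 0.1, 169.4]
ft_force: [-0.5, -0.0, 0.1]
grip_width: 0.0854
t 3.12 tcp [ 0.5596 -0.0541  0.1527] rot [1.7998e+02 1.1000e-01 1.6935e+02] w 0.0854 F [-0.5 -0.   0.1]
delta [ 0.001 -0.012  0.827] turn -0.005
```

```bash
python3 -m pendant '[[[0,-0.01,0.15,0,1],[0,-0.01,0.35,0,1],[0,-0.01,0.55,0,1],[0,-0.01,0.75,0,1],[0,-0.01,0.82,0,1]]]'
python3 -m pendant '[[[0,0,0,0,-0.4],[0,0,0,0,-0.6],[0,0,0,0,-0.8],[0,0,0,0,-1],[0,0,0,0,-1]]]' 40
python3 - <<'E'
from h import *
delta([.5595,-.0553,.070],169.5)
im=cams.snapshot('wrist'); cv2.imwrite('pics/w2.png',im[:,:,::-1])
E
```

```text
time: 3.53
tcp_pos: [0.556, -0.0542, 0.067]
tool_rot: [180.0, -0.3, 169.4]
ft_force: [-1.0, 0.3, -0.0]
grip_width: 0.0856
time: 3.95
tcp_pos: [0.5598, -0.0556, 0.0719]
tool_rot: [180.0, 0.1, 169.4]
ft_force: [0.3, 0.7, 0.2]
grip_width: 0.0255
t 3.95 tcp [ 0.5598 -0.0556  0.0719] rot [1.8000e+02 1.4000e-01 1.6941e+02] w 0.0255 F [0.3 0.7 0.2]
delta [0.004 0.002 0.019] turn -0.003
```

View pics/w2.png

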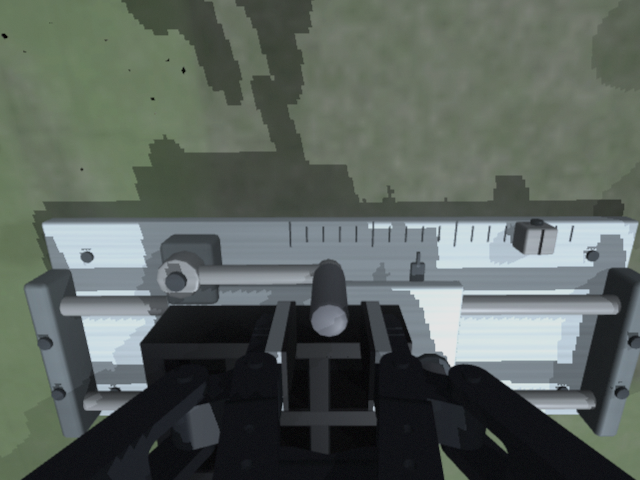

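The wrist view shows the knob top (330,318) centred between the pads (285 and 372), which are still closing.

```bash
python3 -m pendant '[[[0,0,0,0,-1],[0,0,0,0,-1],[0,0,0,0,-1],[0,0,0,0,-1],[0,0,0,0,-1]]]' 40
python3 - <<'E'
from h import *
delta([.5595,-.0553,.070],169.5)
x=np.array([.983,-.182]);y=np.array([.182,.983])
# arc in tool axes: tool x = -base x, tool y = base y
for a in (.25,.5,.75,.95,1.0): print(a,'tool',round(.75*np.sin(a),3),round(.75*(np.cos(a)-1),3))
E
```

```text
time: 4.42
tcp_pos: [0.5597, -0.0553, 0.0715]
tool_rot: [180.0, 0.1, 169.4]
ft_force: [-0.3, 3.1, 5.6]
grip_width: 0.0121
t 4.42 tcp [ 0.5597 -0.0553  0.0715] rot [1.7997e+02 1.1000e-01 1.6942e+02] w 0.0121 F [-0.3  3.1  5.6]
delta [ 0.002 -0.     0.015] turn -0.003
0.25 tool 0.186 -0.023
0.5 tool 0.36 -0.092
0.75 tool 0.511 -0.201
0.95 tool 0.61 -0.314
1.0 tool 0.631 -0.345
```

```bash
python3 -m pendant '[[[0.02,0,0,0,-1],[0.04,0,0,0,-1],[0.07,0,0,0,-1],[0.1,-0.01,0,0,-1],[0.13,-0.01,0,0,-1]]]'
python3 - <<'E'
from h import *
delta([.5595,-.0553,.070],169.5)
im=cams.snapshot('wrist'); cv2.imwrite('pics/w3.png',im[:,:,::-1])
E
```

```text
time: 4.83
tcp_pos: [0.5468, -0.054, 0.0715]
tool_rot: [180.0, 0.1, 169.4]
ft_force: [3.3, 0.9, 5.2]
grip_width: 0.0117
t 4.83 tcp [ 0.5468 -0.054   0.0715] rot [1.7998e+02 1.4000e-01 1.6942e+02] w 0.0117 F [3.3 0.9 5.2]
delta [-0.127  0.011  0.015] turn -0.003
```

View pics/w3.png

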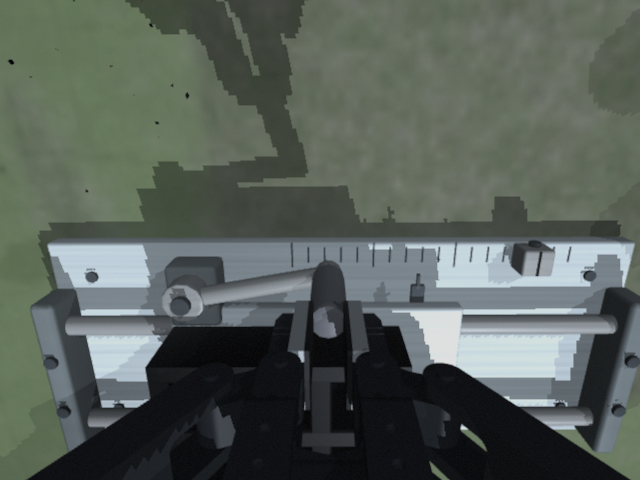

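The knob is gripped and the lever is turning, with the bar now tilted towards the robot.

```bash
python3 -m pendant '[[[0.07,-0.01,0,0,-1],[0.13,-0.035,0,0,-1],[0.18,-0.06,0,0,-1],[0.23,-0.08,0,0,-1],[0.28,-0.11,0,0,-1]]]'
python3 -m pendant '[[[0.04,-0.03,0,0,-1],[0.09,-0.07,0,0,-1],[0.13,-0.11,0,0,-1],[0.17,-0.15,0,0,-1],[0.2,-0.19,0,0,-1]]]'
python3 -m pendant '[[[0,0,0,0,-1],[0,0,0,0,-1],[0,0,0,0,-1],[0,0,0,0,-1],[0,0,0,0,-1]]]'
python3 - <<'E'
from h import *
C=cam('wrist'); np.savez('c4.npz',K=C[0],R=C[1],t=C[2])
delta([.5595,-.0553,.070],169.5)
im=cams.snapshot('wrist'); cv2.imwrite('pics/w4.png',im[:,:,::-1])
E
```

```text
time: 5.3
tcp_pos: [0.5166, -0.06, 0.0713]
tool_rot: [-180.0, 0.1, 169.4]
ft_force: [1.9, 0.5, 6.1]
grip_width: 0.0117
time: 5.72
tcp_pos: [0.4936, -0.0754, 0.0713]
tool_rot: [-180.0, 0.1, 169.4]
ft_force: [2.2, -0.5, 5.3]
grip_width: 0.0119
time: 6.13
tcp_pos: [0.4932, -0.0757, 0.0712]
tool_rot: [-179.9, 0.1, 169.4]
ft_force: [0.5, -2.4, 7.9]
grip_width: 0.0118
t 6.13 tcp [ 0.4932 -0.0757  0.0712] rot [-1.7992e+02  7.0000e-02  1.6940e+02] w 0.0118 F [ 0.5 -2.4  7.9]
delta [-0.614  0.323  0.012] turn -0.004
```

View pics/w4.png

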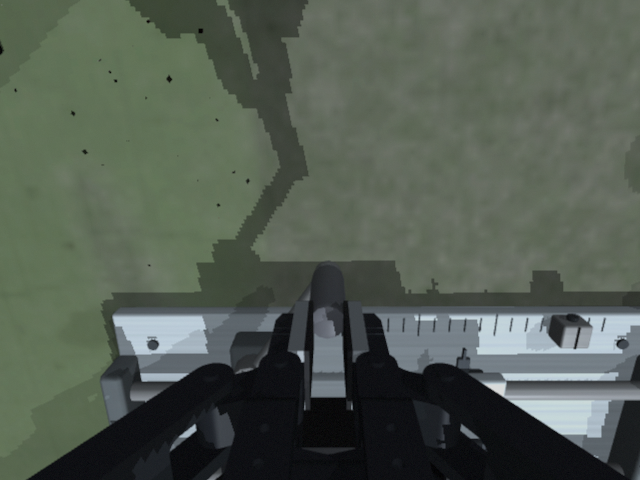

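```bash
python3 -m pendant '[[[0,0,0,0,0.3],[0,0,0,0,0.5],[0,0,0,0,0.5],[0,0,0,0,0.5],[0,0,-0.05,0,0.5]]]'
python3 -m pendant '[[[0,0,-0.1,0,0.5],[0,0,-0.3,0,0.5],[0,0,-0.5,0,0.5],[0,0,-0.7,0,0.5],[0,0,-0.8,0,0.5]]]'
python3 - <<'E'
from h import *
C=cam('wrist'); np.savez('c5.npz',K=C[0],R=C[1],t=C[2])
delta([.6365,-.0098,.16],79.5)
im=cams.snapshot('wrist'); cv2.imwrite('pics/w5.png',im[:,:,::-1])
E
```

```text
time: 6.6
tcp_pos: [0.4917, -0.0744, 0.074]
tool_rot: [180.0, -0.2, 169.4]
ft_force: [-1.1, -0.7, 0.3]
grip_width: 0.064
time: 7.02
tcp_pos: [0.4946, -0.0751, 0.1592]
tool_rot: [-180.0, 0.2, 169.4]
ft_force: [0.5, 0.9, 0.2]
grip_width: 0.0643
t 7.02 tcp [ 0.4946 -0.0751  0.1592] rot [-179.98    0.24  169.42] w 0.0643 F [0.5 0.9 0.2]
delta [-1.275  0.903 -0.003] turn 3.139
```

View pics/w5.png

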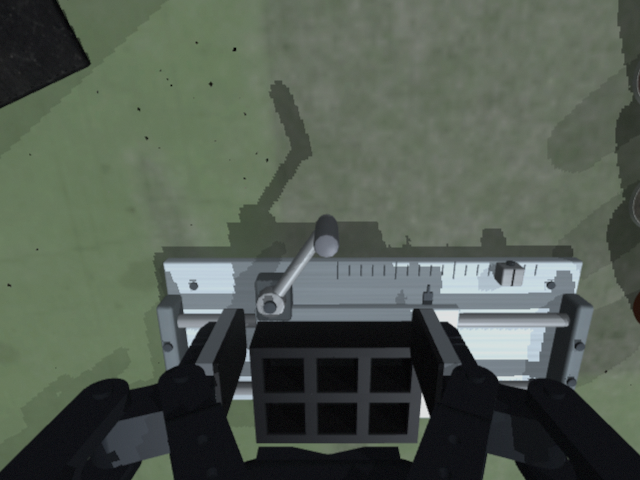

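The lever is now out, with its knob at (326,235). The pointer is at (428,287) and the mark at (511,272). Next is the post.

```bash
python3 -m pendant '[[[-0.13,0.09,0,0,1],[-0.26,0.18,0,0,1],[-0.39,0.27,0,0,1],[-0.52,0.36,0,0,1],[-0.64,0.45,0,0,1]]]'
python3 -m pendant '[[[-0.13,0.09,0,0.2,1],[-0.26,0.18,0,0.4,1],[-0.39,0.27,0,0.6,1],[-0.52,0.36,0,0.8,1],[-0.635,0.45,0,1,1]]]'
python3 -m pendant '[[[0,0,0,0.2,1],[0,0,0,0.4,1],[0,0,0,0.6,1],[0,0,0,0.8,1],[0,0,0,1,1]]]'
python3 -m pendant '[[[0,0,0,0.2,1],[0,0,0,0.4,1],[0,0,0,0.6,1],[0,0,0,0.8,1],[0,0,0,1,1]]]'
python3 - <<'E'
from h import *
C=ld('c5.npz')
a,b=ray(C,(428.5,286),.034),ray(C,(511.5,275),.028)
print(a,b,(b-a)@[.182,.983,0])
delta([.6365,-.0098,.16],79.5)
C=cam('wrist'); np.savez('c6.npz',K=C[0],R=C[1],t=C[2])
im=cams.snapshot('wrist'); cv2.imwrite('pics/w6.png',im[:,:,::-1])
E
```

```text
time: 7.48
tcp_pos: [0.5646, -0.0419, 0.1546]
tool_rot: [-180.0, -0.1, 169.4]
ft_force: [-0.0, -0.3, -0.2]
grip_width: 0.0853
time: 7.9
tcp_pos: [0.6353, -0.0093, 0.1543]
tool_rot: [-180.0, -0.1, 140.5]
ft_force: [-0.4, -0.2, 0.4]
grip_width: 0.0855
time: 8.32
tcp_pos: [0.6346, -0.0096, 0.1543]
tool_rot: [-179.9, -0.0, 111.8]
ft_force: [-0.5, -0.1, 0.7]
grip_width: 0.0853
time: 8.73
tcp_pos: [0.6345, -0.0097, 0.1544]
tool_rot: [-179.9, 0.0, 83.2]
ft_force: [-0.4, -0.3, -0.1]
grip_width: 0.0849
[ 0.56604409 -0.00565538  0.034     ] [0.57174397 0.06338939 0.028     ] 0.06890838499620526
t 8.73 tcp [ 0.6345 -0.0097  0.1544] rot [-179.93    0.     83.19] w 0.0849 F [-0.4 -0.3 -0.1]
delta [ 0.001  0.02  -0.056] turn 0.129
```

View pics/w6.png

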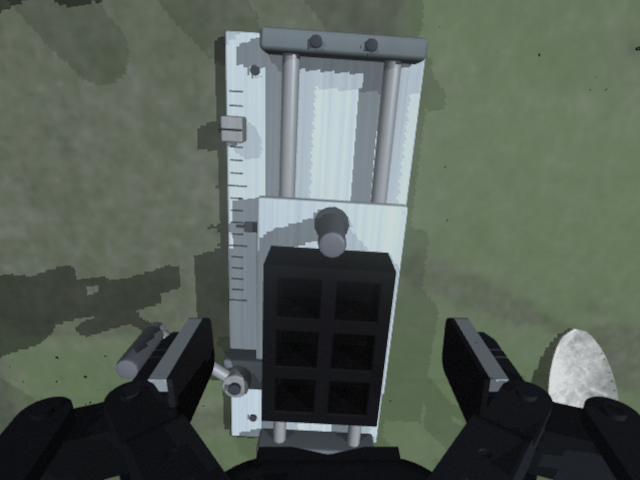

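```bash
python3 - <<'E'
from h import *
C=ld('c6.npz')
p=ray(C,(332,243),.092); print(p)
a,b=ray(C,(250,227),.034),ray(C,(233,129),.028)
print((b-a)@[.182,.983,0])
delta([p[0],p[1],.062],79.5)
E
python3 -m pendant '[[[0,0.02,0.1,0.1,1],[0,0.02,0.3,0.13,1],[0,0.02,0.5,0.13,1],[0,0.02,0.7,0.13,1],[0,0.02,0.9,0.13,1]]]'
python3 -c "
from h import *
delta([.6365,-.0098,.062],79.5)"
```

```text
[ 0.63762055 -0.00829672  0.092     ]
0.07069234548632823
t 8.78 tcp [ 0.6345 -0.0096  0.1544] rot [-179.92    0.     82.77] w 0.0857 F [ 0.4 -0.1 -0.7]
delta [0.017 0.03  0.924] turn 0.114
time: 9.2
tcp_pos: [0.6366, -0.0099, 0.0639]
tool_rot: [-180.0, 0.0, 79.9]
ft_force: [0.4, -0.1, 0.2]
grip_width: 0.0851
t 9.2 tcp [ 0.6366 -0.0099  0.0639] rot [-179.96    0.     79.9 ] w 0.0851 F [ 0.4 -0.1  0.2]
delta [ 0.001 -0.001  0.019] turn 0.014
```

```bash
python3 -m pendant '[[[0,0,0,0,0],[0,0,0,0,-0.5],[0,0,0,0,-1],[0,0,0,0,-1],[0,0,0,0,-1]]]' 50
python3 -m pendant '[[[0,0,0,0,-1],[0,0,0,0,-1],[0,0,0,0,-1],[0,0,0,0,-1],[0,0,0,0,-1]]]'
python3 -m pendant '[[[0,0,0,0,-1],[0,0,0,0,-1],[0,0,0,0,-1],[0,0,0,0,-1],[0,0,0,0,-1]]]'
python3 - <<'E'
from h import *
delta([.6365,-.0098,.062],79.5)
C=cam('wrist'); np.savez('c7.npz',K=C[0],R=C[1],t=C[2])
im=cams.snapshot('wrist'); cv2.imwrite('pics/w7.png',im[:,:,::-1])
E
```

```text
time: 9.62
tcp_pos: [0.6383, -0.0101, 0.0674]
tool_rot: [179.8, -0.0, 79.8]
ft_force: [-0.8, 0.2, 0.4]
grip_width: 0.0258
time: 10.03
tcp_pos: [0.637, -0.01, 0.0655]
tool_rot: [180.0, -0.0, 79.7]
ft_force: [-0.9, 0.4, -0.4]
grip_width: 0.0
time: 10.45
tcp_pos: [0.6369, -0.01, 0.0653]
tool_rot: [-180.0, 0.0, 79.7]
ft_force: [-0.2, -0.3, 1.3]
grip_width: 0.0003
t 10.45 tcp [ 0.6369 -0.01    0.0653] rot [-179.99    0.     79.74] w 0.0003 F [-0.2 -0.3  1.3]
delta [ 0.001 -0.005  0.033] turn 0.009
```

View pics/w7.png

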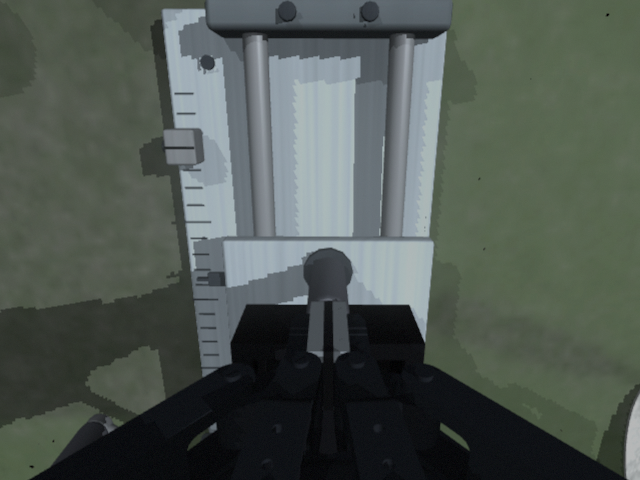

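The fingers closed fully just on the tray side of the post, so they missed it. I'll measure how far the post is from the TCP and check whether the carriage moved.

Run:
```python
from h import *
im=cv2.imread('pics/w7.png')[:,:,::-1]
crop('pics/w7a.png',im,150,110,420,380,2.9)
C=ld('c7.npz')
a,b=ray(C,(222,279),.034),ray(C,(180,149),.028)
print(a,b,(b-a)@[.182,.983,0])
im=cams.snapshot('top');cv2.imwrite('pics/t8.png',im[:,:,::-1]); crop('pics/t8a.png',im,280,145,490,270,3.8)
im=cams.snapshot('side'); crop('pics/s8a.png',im,280,170,480,370,3)
```

```text
[ 0.57842856 -0.00806743  0.034     ] [0.57401993 0.063409   0.028     ] 0.06945895979886198
```

View pics/w7a.png

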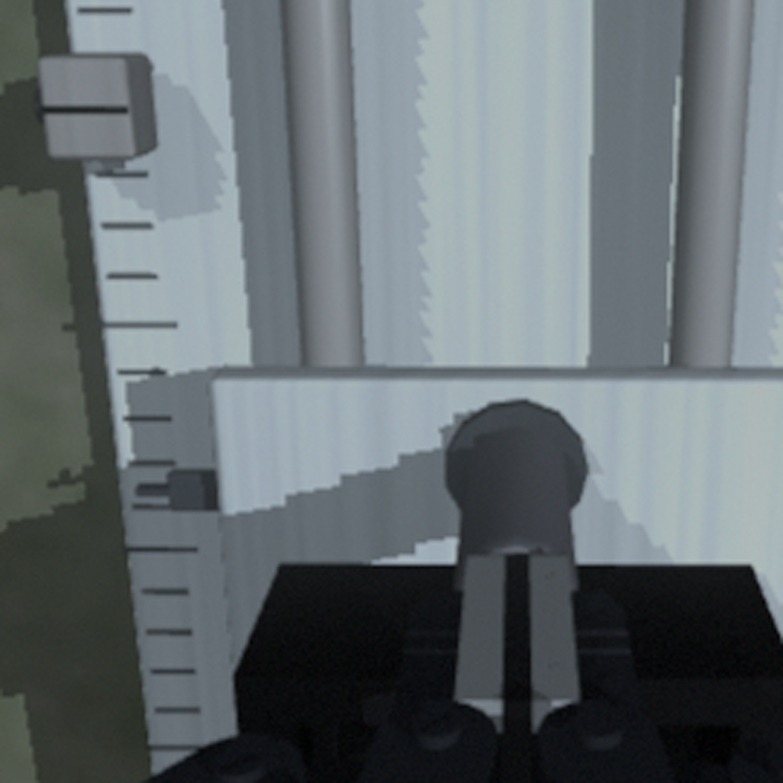

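View pics/t8a.png

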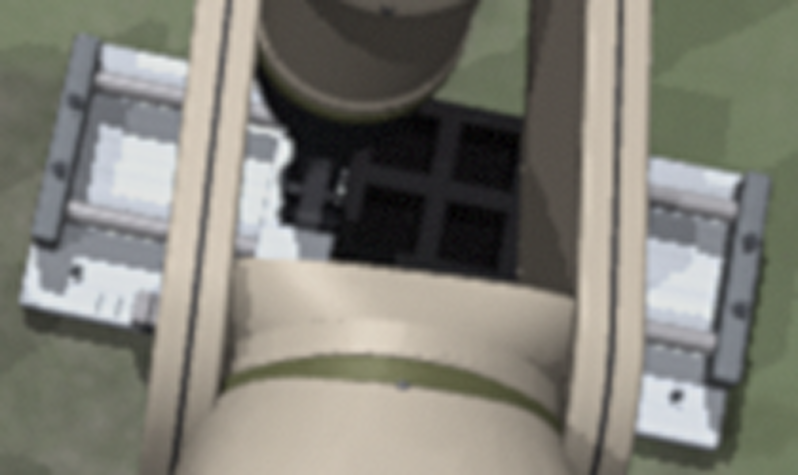

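View pics/s8a.png

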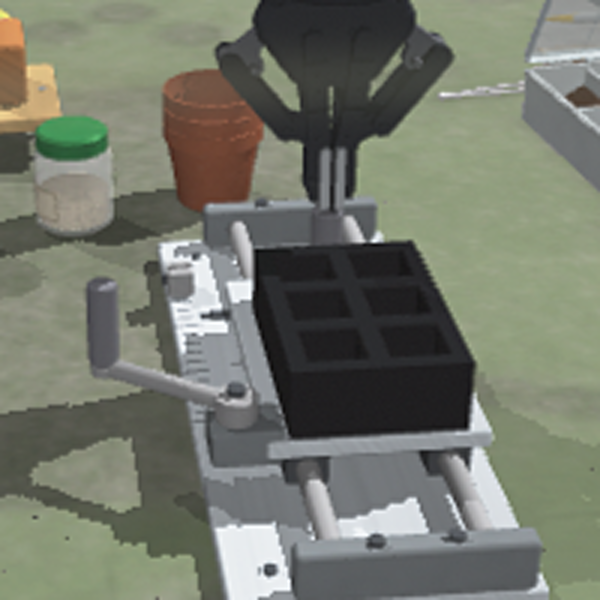

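Run:
```python
from h import *
S=cam('side');C=ld('c7.npz');o=readout.get_obs()
for nm,P in (('tcp',o['tcp_pos']),('grasp',o['tcp_pos']+[0,0,.0187]),('post',[.6365,-.0098,.092]),('postbot',[.6365,-.0098,.042])):
    s=proj(S,P);w=proj(C,P);print(nm,'side crop',((s-[280,170])*3).round(),'wrist crop',((w-[150,110])*2.9).round(), w.round())
```

```text
tcp side crop [326. 251.] wrist crop [514. 520.] [327. 289.]
grasp side crop [327. 221.] wrist crop [514. 575.] [327. 308.]
post side crop [326. 208.] wrist crop [510. 601.] [326. 317.]
postbot side crop [324. 287.] wrist crop [511. 464.] [326. 270.]
```

Run:
```python
from h import *
im=cv2.imread('pics/w7.png')[:,:,::-1]
g=np.clip((im[240:400,250:410].astype(float)/255)**.45*255,0,255).astype(np.uint8)
crop('pics/w7b.png',g,0,0,160,160,4.5)
im=cams.snapshot('side'); cv2.imwrite('pics/s9.png',im[:,:,::-1])
g=np.clip((im[170:300,320:450].astype(float)/255)**.45*255,0,255).astype(np.uint8)
crop('pics/s9b.png',g,0,0,130,130,4.5)
```

```text
(no output)
```

View pics/w7b.png

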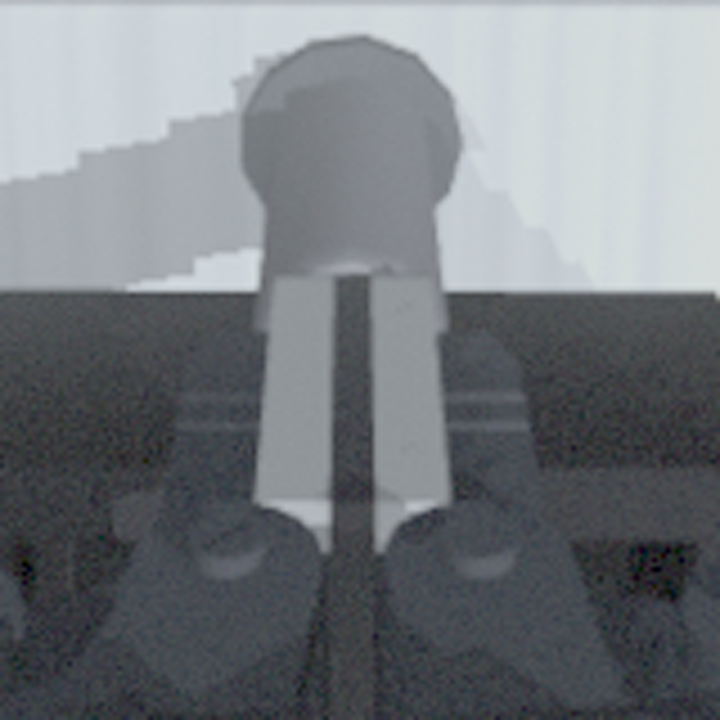

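View pics/s9b.png

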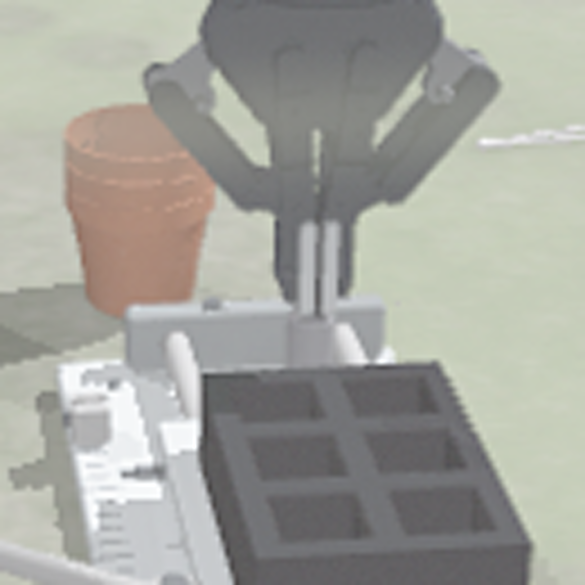

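The pads appear to end at the top of the post rather than straddling it. I'll raise the arm and check where the finger ends really are relative to the reported TCP.

```bash
python3 -m pendant '[[[0,0,-0.1,0,-1],[0,0,-0.25,0,-1],[0,0,-0.4,0,-1],[0,0,-0.4,0,-1],[0,0,-0.4,0,-1]]]'
python3 - <<'E'
from h import *
S=cam('side');C=cam('wrist');o=readout.get_obs();print(o['tcp_pos'],o['ft_force'],o['grip_width'])
im=cams.snapshot('side'); cv2.imwrite('pics/s10.png',im[:,:,::-1])
w=cams.snapshot('wrist'); cv2.imwrite('pics/w10.png',w[:,:,::-1])
f=lambda g:np.clip((g.astype(float)/255)**.45*255,0,255).astype(np.uint8)
crop('pics/s10b.png',f(im),320,150,450,280,4.5)
crop('pics/w10b.png',f(w),250,220,410,380,4.5)
R=Ro.from_euler('xyz',o['tool_rot'],degrees=True).as_matrix()
for x in(.011,0,-.011):
  for z in (0,-.0187):
    P=o['tcp_pos']+R@[x,0,z]
    print(x,z,'s',((proj(S,P)-[320,150])*4.5).round(),'w',((proj(C,P)-[250,220])*4.5).round())
print('post s',((proj(S,[.6365,-.0098,.092])-[320,150])*4.5).round())
E
```

```text
time: 11.07
tcp_pos: [0.6382, -0.01, 0.1072]
tool_rot: [179.8, -0.0, 79.7]
ft_force: [0.4, -0.3, -0.3]
grip_width: 0.0002
[ 0.63821281 -0.01004576  0.10715676] [ 0.36660316 -0.29575452 -0.30586071] 0.00016142225771062892
0.011 0 s [310. 351.] w [347. 214.]
0.011 -0.0187 s [311. 305.] w [347. 291.]
0 0 s [316. 364.] w [347. 312.]
0 -0.0187 s [317. 317.] w [347. 397.]
-0.011 0 s [321. 377.] w [347. 406.]
-0.011 -0.0187 s [323. 329.] w [347. 499.]
post s [310. 402.]
```

View pics/s10b.png

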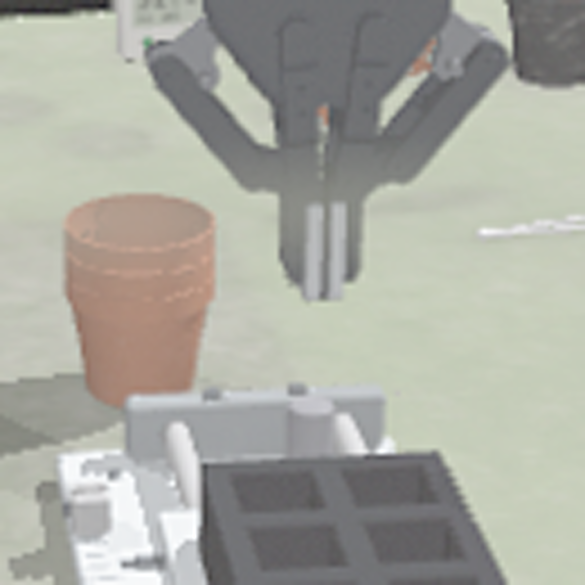

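View pics/w10b.png

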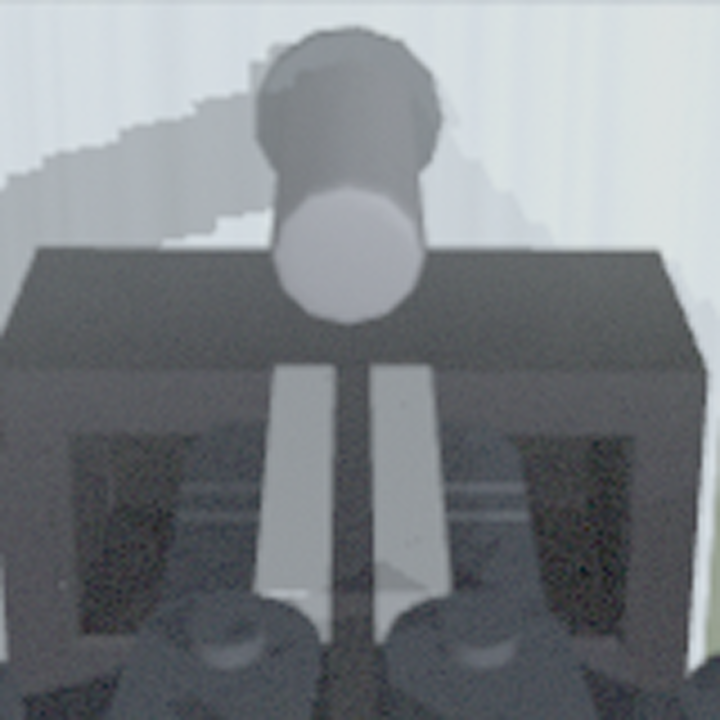

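Both views put the closed fingertips about 30 mm short of the reported TCP. The pad strips are 37 mm long, so the grasp point is about 50 mm behind the reported TCP. I'll re-grasp lower and watch the force.

```bash
python3 -m pendant '[[[0.02,0,0,0,1],[0.02,0,0,0,1],[0.02,0,0,0,1],[0.02,0,0.05,0,1],[0.02,0,0.1,0,1]]]'
python3 -m pendant '[[[0,0,0.1,0,1],[0,0,0.2,0,1],[0,0,0.3,0,1],[0,0,0.4,0,1],[0,0,0.45,0,1]]]'
python3 -m pendant '[[[0,0,0.05,0,1],[0,0,0.1,0,1],[0,0,0.15,0,1],[0,0,0.15,0,1],[0,0,0.15,0,1]]]'
python3 - <<'E'
from h import *
delta([.637,-.008,.038],79.5)
im=cams.snapshot('side'); crop('pics/s11b.png',im,300,150,460,310,4)
w=cams.snapshot('wrist'); cv2.imwrite('pics/w11.png',w[:,:,::-1])
E
```

```text
time: 11.58
tcp_pos: [0.6375, -0.008, 0.0951]
tool_rot: [180.0, -0.0, 79.7]
ft_force: [-0.4, -0.5, -0.2]
grip_width: 0.0607
time: 12.0
tcp_pos: [0.6359, -0.0079, 0.0476]
tool_rot: [-179.8, 0.0, 79.7]
ft_force: [-1.1, 0.3, -0.6]
grip_width: 0.0856
time: 12.42
tcp_pos: [0.6372, -0.008, 0.0353]
tool_rot: [-180.0, 0.0, 79.7]
ft_force: [-0.4, 0.4, -0.9]
grip_width: 0.0855
t 12.42 tcp [ 0.6372 -0.008   0.0353] rot [-179.98    0.     79.75] w 0.0855 F [-0.4  0.4 -0.9]
delta [-0.001 -0.002 -0.027] turn 0.009
```

View pics/s11b.png

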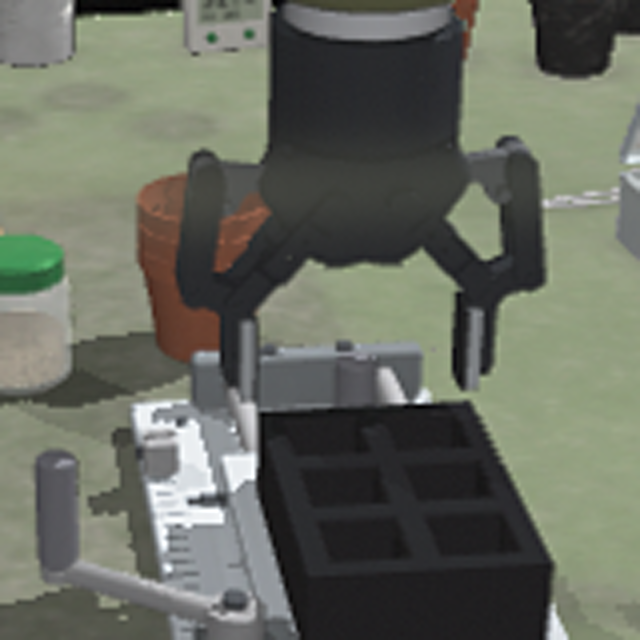

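View pics/w11.png

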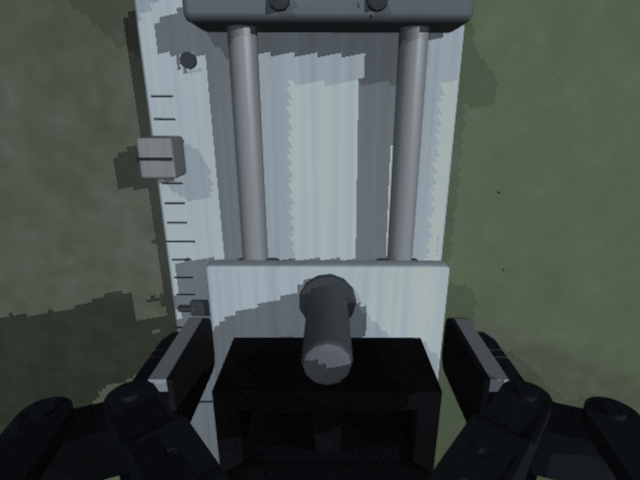

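The fingers straddle the post (327,362) with plenty of clearance below the palm, so I'm closing.

```bash
python3 -m pendant '[[[0,0,0,0,0],[0,0,0,0,-0.5],[0,0,0,0,-1],[0,0,0,0,-1],[0,0,0,0,-1]]]' 50
python3 -m pendant '[[[0,0,0,0,-1],[0,0,0,0,-1],[0,0,0,0,-1],[0,0,0,0,-1],[0,0,0,0,-1]]]'
python3 - <<'E'
from h import *
delta([.637,-.008,.038],79.5)
C=cam('wrist'); np.savez('c12.npz',K=C[0],R=C[1],t=C[2])
w=cams.snapshot('wrist'); cv2.imwrite('pics/w12.png',w[:,:,::-1]); crop('pics/w12b.png',w,110,90,380,390,2.6)
E
```

```text
time: 12.93
tcp_pos: [0.6374, -0.008, 0.0355]
tool_rot: [180.0, 0.0, 79.7]
ft_force: [0.2, -0.2, -0.9]
grip_width: 0.0256
time: 13.35
tcp_pos: [0.6372, -0.0079, 0.0356]
tool_rot: [-180.0, 0.0, 79.7]
ft_force: [-4.7, -0.2, 4.5]
grip_width: 0.0165
t 13.35 tcp [ 0.6372 -0.0079  0.0356] rot [-179.98    0.     79.74] w 0.0165 F [-4.7 -0.2  4.5]
delta [-0.001 -0.002 -0.024] turn 0.009
```

View pics/w12b.png

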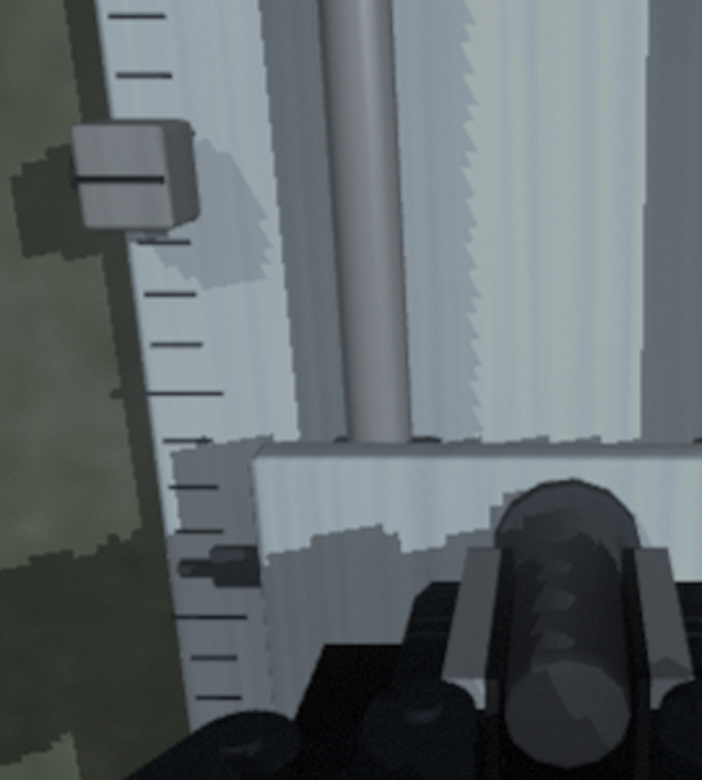

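```bash
python3 - <<'E'
from h import *
C=ld('c12.npz')
a=ray(C,(180,308),.034);b1=ray(C,(141,158.5),.028);b2=ray(C,(172,158.5),.028)
print(a,b1,b2,(b1-a)@[.182,.983,0],(b2-a)@[.182,.983,0])
E
python3 -m pendant '[[[0.04,0,0,0,-1],[0.09,0,0,0,-1],[0.14,0,0,0,-1],[0.19,0,0,0,-1],[0.25,0,0,0,-1]]]'
python3 -m pendant '[[[0.06,0,0,0,-1],[0.12,0,0,0,-1],[0.18,0,0,0,-1],[0.22,0,0,0,-1],[0.25,0,0,0,-1]]]'
python3 - <<'E'
from h import *
delta([.637,-.008,.038],79.5)
C=cam('wrist'); np.savez('c13.npz',K=C[0],R=C[1],t=C[2])
w=cams.snapshot('wrist'); cv2.imwrite('pics/w13.png',w[:,:,::-1]); crop('pics/w13b.png',w,110,150,380,390,2.8)
E
```

```text
[ 0.56550952 -0.00572737  0.034     ] [0.56719721 0.06549442 0.028     ] [0.58062992 0.06305655 0.028     ] 0.07031817912134057 0.07036650593978631
time: 13.82
tcp_pos: [0.6414, 0.0148, 0.0356]
tool_rot: [-180.0, 0.1, 79.7]
ft_force: [-6.3, -7.2, 6.1]
grip_width: 0.0166
time: 14.23
tcp_pos: [0.646, 0.0399, 0.0356]
tool_rot: [-180.0, 0.1, 79.7]
ft_force: [-6.0, -7.5, 7.0]
grip_width: 0.0164
t 14.23 tcp [0.646  0.0399 0.0356] rot [-1.7999e+02  1.2000e-01  7.9720e+01] w 0.0164 F [-6.  -7.5  7. ]
delta [-0.488 -0.003 -0.023] turn 0.008
```

View pics/w13b.png

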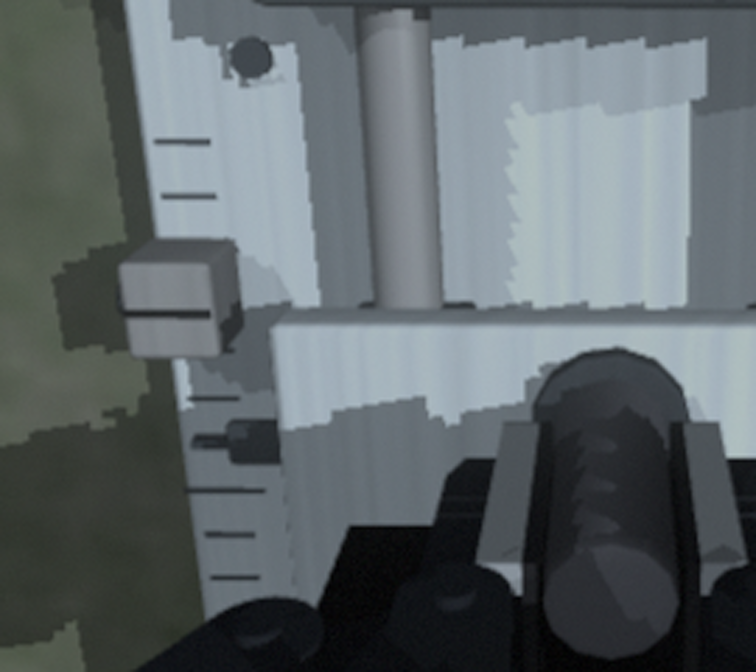

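```bash
python3 - <<'E'
from h import *
C=ld('c13.npz')
a=ray(C,(179.3,307),.034);b1=ray(C,(155,261.7),.028);b2=ray(C,(184,261.7),.028)
print(a,b1,b2,(b1-a)@[.182,.983,0],(b2-a)@[.182,.983,0])
E
python3 -m pendant '[[[0.05,0,0,0,-1],[0.1,0,0,0,-1],[0.15,0,0,0,-1],[0.2,0,0,0,-1],[0.21,0,0,0,-1]]]'
python3 -m pendant '[[[0,0,0,0,-1],[0,0,0,0,-1],[0,0,0,0,-1],[0,0,0,0,-1],[0,0,0,0,-1]]]'
python3 - <<'E'
from h import *
delta([.637,-.008,.038],79.5)
C=cam('wrist'); np.savez('c14.npz',K=C[0],R=C[1],t=C[2])
w=cams.snapshot('wrist'); cv2.imwrite('pics/w14.png',w[:,:,::-1]); crop('pics/w14b.png',w,110,220,290,350,4)
E
```

```text
[0.57415825 0.0427176  0.034     ] [0.5668592  0.06545989 0.028     ] [0.58052273 0.06296923 0.028     ] 0.021027246766890936 0.02106569079023492
time: 14.7
tcp_pos: [0.6499, 0.061, 0.0356]
tool_rot: [-180.0, 0.1, 79.7]
ft_force: [-4.6, -6.1, 5.9]
grip_width: 0.0165
time: 15.12
tcp_pos: [0.6499, 0.0611, 0.0356]
tool_rot: [180.0, 0.1, 79.7]
ft_force: [-3.9, -3.2, 5.9]
grip_width: 0.0158
t 15.12 tcp [0.6499 0.0611 0.0356] rot [1.800e+02 6.000e-02 7.973e+01] w 0.0158 F [-3.9 -3.2  5.9]
delta [-0.703 -0.004 -0.023] turn 0.008
```

View pics/w14b.png

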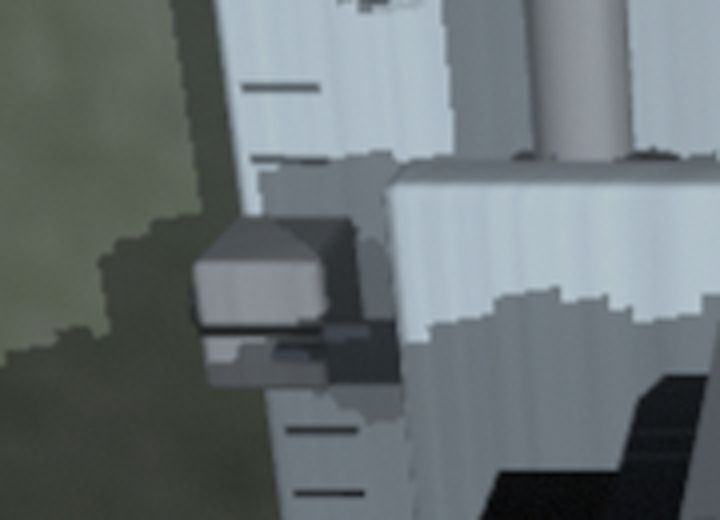

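Run:
```python
from h import *
C=ld('c14.npz')
a=ray(C,(179.8,307),.034);b1=ray(C,(165,302),.028)
print(a,b1,(b1-a)@[.182,.983,0])
```

```text
[0.57829949 0.06383112 0.034     ] [0.5689062  0.06513352 0.028     ] -0.0004293148676994833
```

Pointer is within 0.5 mm of the mark. I'll release the post and rise.

```bash
python3 -m pendant '[[[0,0,0,0,0],[0,0,0,0,0.5],[0,0,0,0,1],[0,0,0,0,1],[0,0,0,0,1]]]'
python3 -m pendant '[[[0,0,-0.2,0,1],[0,0,-0.4,0,1],[0,0,-0.6,0,1],[0,0,-0.8,0,1],[0,0,-0.9,0,1]]]'
python3 - <<'E'
from h import *
delta([.506,-.0066,.12],169.5)
C=cam('wrist'); np.savez('c15.npz',K=C[0],R=C[1],t=C[2])
w=cams.snapshot('wrist'); cv2.imwrite('pics/w15.png',w[:,:,::-1])
E
```

```text
time: 15.58
tcp_pos: [0.65, 0.062, 0.0353]
tool_rot: [180.0, -0.0, 79.8]
ft_force: [-0.3, 0.4, -0.4]
grip_width: 0.0762
time: 16.0
tcp_pos: [0.6515, 0.062, 0.1286]
tool_rot: [179.8, -0.0, 79.8]
ft_force: [-0.8, 0.2, 0.7]
grip_width: 0.0859
t 16.0 tcp [0.6515 0.062  0.1286] rot [ 1.7978e+02 -5.0000e-02  7.9750e+01] w 0.0859 F [-0.8  0.2  0.7]
delta [-0.934 -1.31   0.081] turn -3.133
```

View pics/w15.png

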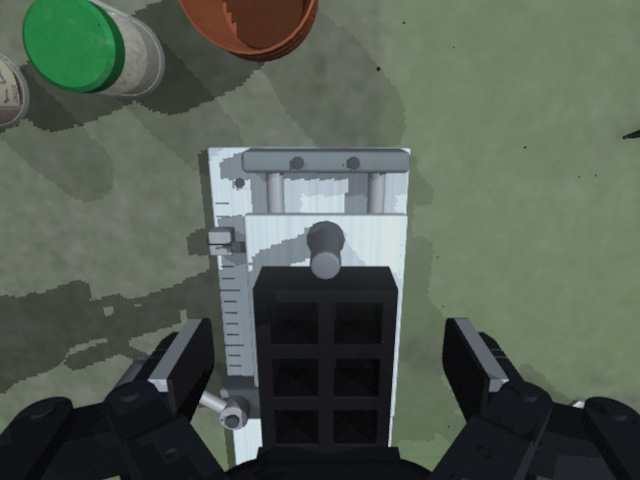

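```bash
python3 -m pendant '[[[-0.1,-0.13,0,0,1],[-0.2,-0.26,0,0,1],[-0.3,-0.4,0,0,1],[-0.4,-0.53,0,0,1],[-0.47,-0.66,0,0,1]]]'
python3 -m pendant '[[[-0.1,-0.13,0,-0.2,1],[-0.2,-0.26,0,-0.4,1],[-0.3,-0.4,0,-0.6,1],[-0.4,-0.53,0,-0.8,1],[-0.47,-0.66,0,-1,1]]]'
python3 -m pendant '[[[0,0,0,-0.2,1],[0,0,0,-0.4,1],[0,0,0,-0.6,1],[0,0,0,-0.8,1],[0,0,0,-1,1]]]'
python3 -m pendant '[[[0,0,0,-0.2,1],[0,0,0,-0.4,1],[0,0,0,-0.6,1],[0,0,0,-0.8,1],[0,0,0,-1,1]]]'
python3 - <<'E'
from h import *
delta([.506,-.0066,.12],169.5)
E
python3 -m pendant '[[[0,0,0,-0.1,1],[0,0,0,-0.13,1],[0,0,0,-0.13,1],[0,0,0,-0.13,1],[0,0,0,-0.13,1]]]'
python3 - <<'E'
from h import *
delta([.506,-.0066,.12],169.5)
C=cam('wrist'); np.savez('c16.npz',K=C[0],R=C[1],t=C[2])
w=cams.snapshot('wrist'); cv2.imwrite('pics/w16.png',w[:,:,::-1])
E
```

```text
time: 16.47
tcp_pos: [0.5753, 0.0268, 0.1239]
tool_rot: [-179.9, 0.0, 79.7]
ft_force: [0.1, -0.6, 0.6]
grip_width: 0.0852
time: 16.88
tcp_pos: [0.502, -0.0076, 0.1241]
tool_rot: [-179.9, -0.0, 108.7]
ft_force: [-0.5, -0.7, -0.6]
grip_width: 0.0854
time: 17.3
tcp_pos: [0.5028, -0.007, 0.1242]
tool_rot: [-180.0, -0.1, 137.3]
ft_force: [-0.3, -0.4, -0.8]
grip_width: 0.0856
time: 17.72
tcp_pos: [0.5028, -0.007, 0.1242]
tool_rot: [-180.0, -0.1, 166.0]
ft_force: [-0.4, -0.2, 0.1]
grip_width: 0.0853
t 17.72 tcp [ 0.5028 -0.007   0.1242] rot [-1.7999e+02 -8.0000e-02  1.6597e+02] w 0.0853 F [-0.4 -0.2  0.1]
delta [-0.03   0.012  0.042] turn -0.123
time: 18.13
tcp_pos: [0.5032, -0.0071, 0.1251]
tool_rot: [-180.0, -0.0, 169.3]
ft_force: [0.1, 0.6, 0.7]
grip_width: 0.0846
t 18.13 tcp [ 0.5032 -0.0071  0.1251] rot [-1.8000e+02 -2.0000e-02  1.6933e+02] w 0.0846 F [0.1 0.6 0.7]
delta [-0.027  0.01   0.051] turn -0.006
```

View pics/w16.png

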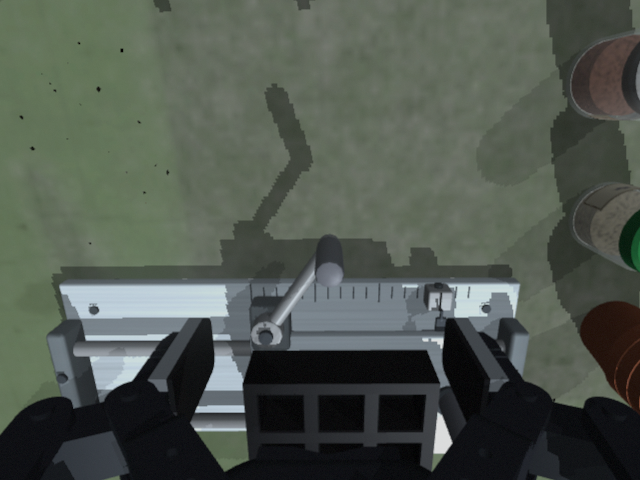

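Run:
```python
from h import *
C=ld('c16.npz')
k=ray(C,(330,270),.103);p=ray(C,(264.5,335),.07);d=k-p
y=d@[.182,.983,0];x=d@[.983,-.182,0];print(k,p,np.hypot(x,y),np.arctan2(-x,y))
a=ray(C,(440,318),.034);b=ray(C,(439,300),.028);print('ptr',(b-a)@[.182,.983,0])
delta([k[0],k[1],.045],169.5)
```

```text
[ 0.5030343  -0.00613272  0.103     ] [ 0.55344492 -0.05852395  0.07      ] 0.07268403197706857 0.9492086184387913
ptr -0.00015245340556212586
t 18.18 tcp [ 0.5032 -0.0071  0.1252] rot [-1.8000e+02 -1.0000e-02  1.6935e+02] w 0.0858 F [ 0.8  0.5 -0.6]
delta [0.004 0.009 0.802] turn -0.005
```

```bash
python3 -m pendant '[[[0,0.01,0.15,0,1],[0,0.01,0.35,0,1],[0,0.01,0.5,0,1],[0,0.01,0.65,0,1],[0,0.01,0.77,0,0.5]]]'
python3 -m pendant '[[[0,0,0,0,0],[0,0,0,0,-0.5],[0,0,0,0,-1],[0,0,0,0,-1],[0,0,0,0,-1]]]' 40
python3 -m pendant '[[[0,0,0,0,-1],[0,0,0,0,-1],[0,0,0,0,-1],[0,0,0,0,-1],[0,0,0,0,-1]]]'
python3 - <<'E'
from h import *
delta([.5595+.0128,-.0553+.0691,.045],169.5)
w=cams.snapshot('wrist'); cv2.imwrite('pics/w17.png',w[:,:,::-1])
t=.95
for a in (.95,.8,.65,.5,.35,.2,.1,0,-.03): print(a,round(.75*(np.sin(a)-np.sin(t)),3),round(.75*(np.cos(a)-np.cos(t)),3))
E
```

```text
time: 18.6
tcp_pos: [0.503, -0.0061, 0.0471]
tool_rot: [-180.0, -0.0, 169.4]
ft_force: [-0.3, -0.7, 0.7]
grip_width: 0.0756
time: 19.02
tcp_pos: [0.5046, -0.0064, 0.0497]
tool_rot: [-180.0, 0.1, 169.4]
ft_force: [0.1, -0.9, 3.5]
grip_width: 0.0147
time: 19.43
tcp_pos: [0.5045, -0.0063, 0.0495]
tool_rot: [180.0, 0.1, 169.4]
ft_force: [-0.4, -1.7, 5.5]
grip_width: 0.0144
t 19.43 tcp [ 0.5045 -0.0063  0.0495] rot [1.8000e+02 1.2000e-01 1.6941e+02] w 0.0144 F [-0.4 -1.7  5.5]
delta [-0.629  0.322  0.046] turn -0.003
0.95 0.0 0.0
0.8 -0.072 0.086
0.65 -0.156 0.161
0.5 -0.25 0.222
0.35 -0.353 0.268
0.2 -0.461 0.299
0.1 -0.535 0.31
0 -0.61 0.314
-0.03 -0.633 0.313
```

View pics/w17.png

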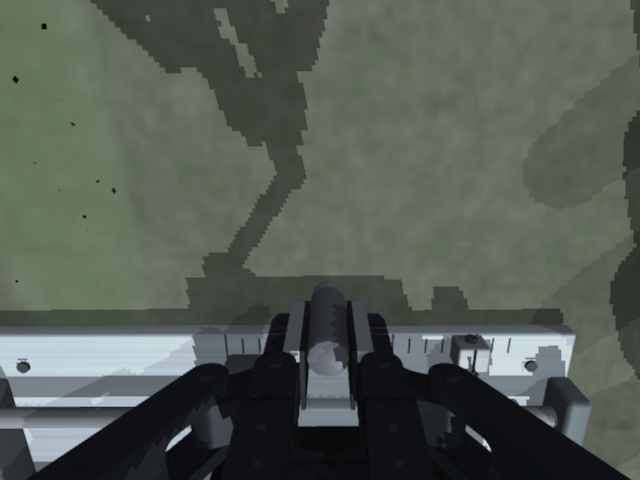

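```bash
python3 -m pendant '[[[-0.035,0.045,0,0,-1],[-0.07,0.085,0,0,-1],[-0.11,0.125,0,0,-1],[-0.155,0.16,0,0,-1],[-0.2,0.195,0,0,-1]]]'
python3 -m pendant '[[[-0.05,0.03,0,0,-1],[-0.1,0.053,0,0,-1],[-0.15,0.073,0,0,-1],[-0.21,0.092,0,0,-1],[-0.26,0.105,0,0,-1]]]'
python3 -m pendant '[[[-0.05,0.008,0,0,-1],[-0.1,0.014,0,0,-1],[-0.14,0.018,0,0,-1],[-0.17,0.02,0,0,-1],[-0.17,0.02,0,0,-1]]]'
python3 - <<'E'
from h import *
delta([.5595+.0128,-.0553+.0691,.045],169.5)
C=cam('wrist'); np.savez('c18.npz',K=C[0],R=C[1],t=C[2])
w=cams.snapshot('wrist'); cv2.imwrite('pics/w18.png',w[:,:,::-1])
E
```

```text
time: 19.9
tcp_pos: [0.5276, 0.0093, 0.0495]
tool_rot: [-180.0, 0.1, 169.4]
ft_force: [-1.2, -1.9, 7.0]
grip_width: 0.0147
time: 20.32
tcp_pos: [0.5551, 0.0154, 0.0495]
tool_rot: [180.0, 0.1, 169.4]
ft_force: [-2.8, 1.1, 7.8]
grip_width: 0.0147
time: 20.73
tcp_pos: [0.5715, 0.0141, 0.0493]
tool_rot: [180.0, -0.0, 169.4]
ft_force: [-4.4, 0.5, 10.2]
grip_width: 0.0147
t 20.73 tcp [0.5715 0.0141 0.0493] rot [ 1.7997e+02 -4.0000e-02  1.6942e+02] w 0.0147 F [-4.4  0.5 10.2]
delta [-0.009 -0.002  0.043] turn -0.003
```

View pics/w18.png

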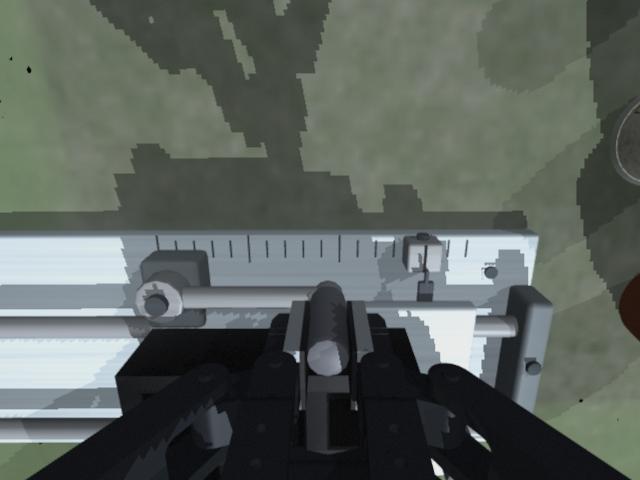

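The lever is back in line with the slide, and the pointer (425,282) sits on the mark line (425,255). A small extra nudge, then I'll release.

```bash
python3 -m pendant '[[[-0.01,0,0,0,-1],[-0.02,0,0,0,-1],[-0.02,0,0,0,-1],[-0.02,0,0,0,-1],[-0.02,0,0,0,-1]]]'
python3 -m pendant '[[[0.01,0,0,0,0],[0.01,0,0,0,0.5],[0.01,0,0,0,0.5],[0.01,0,0,0,0.5],[0.01,0,-0.05,0,0.5]]]'
python3 -m pendant '[[[0,0,-0.2,0,0.5],[0,0,-0.4,0,0.5],[0,0,-0.6,0,0.5],[0,0,-0.8,0,0.5],[0,0,-1,0,0.5]]]'
python3 - <<'E'
from h import *
delta([.5235,.354,.16],81.8)
C=cam('wrist'); np.savez('c19.npz',K=C[0],R=C[1],t=C[2])
w=cams.snapshot('wrist'); cv2.imwrite('pics/w19.png',w[:,:,::-1])
E
```

```text
time: 21.2
tcp_pos: [0.5719, 0.0141, 0.0491]
tool_rot: [180.0, -0.2, 169.4]
ft_force: [-11.9, 3.6, 12.8]
grip_width: 0.0149
time: 21.62
tcp_pos: [0.5714, 0.0136, 0.0522]
tool_rot: [-180.0, -0.1, 169.4]
ft_force: [-0.0, 0.1, 0.3]
grip_width: 0.0643
time: 22.03
tcp_pos: [0.5723, 0.0135, 0.1547]
tool_rot: [180.0, 0.0, 169.4]
ft_force: [-0.3, 0.6, -0.2]
grip_width: 0.0639
t 22.03 tcp [0.5723 0.0135 0.1547] rot [1.800e+02 1.000e-02 1.694e+02] w 0.0639 F [-0.3  0.6 -0.2]
delta [ 1.106  3.257 -0.053] turn 3.058
```

View pics/w19.png

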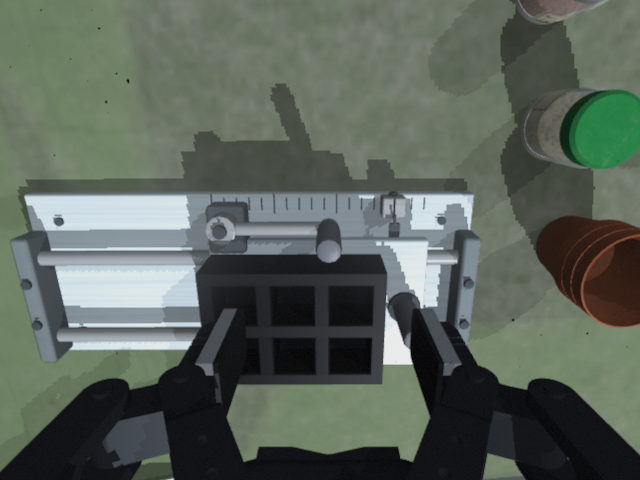

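Run:
```python
from h import *
im=cv2.imread('pics/w19.png')[:,:,::-1]
crop('pics/w19a.png',np.clip((im/255.)**.6*255,0,255).astype(np.uint8),190,180,440,390,3.1)
```

```text
(no output)
```

View pics/w19a.png

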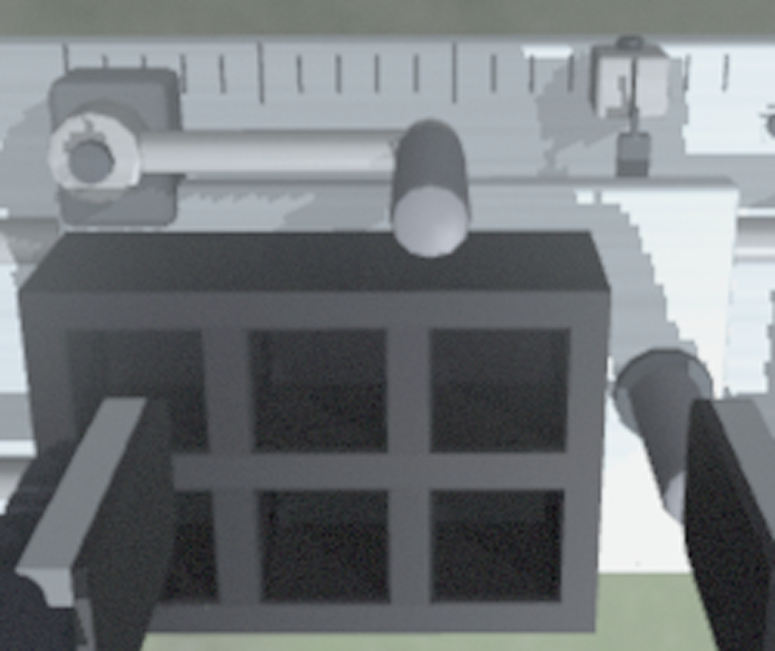

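Run:
```python
from h import *
C=ld('c19.npz');A=lambda x,y:(190+x/3.1-.4,180+y/3.1-.4)
r=lambda p,z:ray(C,A(*p),z)
print('ptr',(r((633,112),.028)-r((632,122),.034))@[.182,.983,0],(r((633,65),.028)-r((632,122),.034))@[.182,.983,0])
m=np.array([r(p,.08) for p in ((317,391),(326,545))]).mean(0);e=np.array([r(p,.08) for p in ((500,390),(497,545))]).mean(0)
print('tray c',m,'from right col',e-.04*np.array([.182,.983,0]))
c=[r(p,.08) for p in ((22,291),(610,290),(596,632))];print('corners mid',(c[0]+c[2])/2,[np.linalg.norm(c[1]-c[0]),np.linalg.norm(c[2]-c[1])])
print('expected',np.array([.6220,-.0920])+.0703*np.array([.182,.983]))
```

```text
ptr 0.0011312061104265213 0.0005357207924016373
tray c [ 0.63469591 -0.0230178   0.08      ] from right col [ 0.6346559 -0.0230186  0.08     ]
corners mid [ 0.6348236 -0.0226641  0.08     ] [np.float64(0.1263193736507191), np.float64(0.08798771101484483)]
expected [ 0.6347946 -0.0228951]
```

Tray centre is (0.6347, −0.0229) and the pointer is within about 1 mm. Now to the press.

```bash
python3 -m pendant '[[[0.05,0.15,-0.05,0,1],[0.1,0.32,-0.1,0,1],[0.16,0.49,-0.1,0,1],[0.22,0.66,-0.1,0,1],[0.28,0.82,-0.1,0,1]]]'
python3 -m pendant '[[[0.05,0.16,0,0,1],[0.11,0.32,0,0,1],[0.16,0.49,0,0,1],[0.22,0.66,0,0,1],[0.28,0.82,0,0,1]]]'
python3 -m pendant '[[[0.05,0.16,0,0,1],[0.11,0.32,0,0,1],[0.16,0.49,0,0,1],[0.22,0.66,0,0,1],[0.28,0.82,0,0,1]]]'
python3 -m pendant '[[[0.05,0.16,0,0.2,1],[0.11,0.32,0,0.4,1],[0.16,0.49,0,0.6,1],[0.22,0.66,0,0.8,1],[0.28,0.8,0,1,1]]]'
python3 -m pendant '[[[0,0,0,0.2,1],[0,0,0,0.4,1],[0,0,0,0.6,1],[0,0,0,0.8,1],[0,0,0,1,1]]]'
python3 -m pendant '[[[0,0,0,0.2,1],[0,0,0,0.4,1],[0,0,0,0.6,1],[0,0,0,0.8,1],[0,0,0,1,1]]]'
python3 - <<'E'
from h import *
delta([.5235,.354,.16],81.8)
C=cam('wrist'); np.savez('c20.npz',K=C[0],R=C[1],t=C[2])
w=cams.snapshot('wrist'); cv2.imwrite('pics/w20.png',w[:,:,::-1])
w=cams.snapshot('top'); cv2.imwrite('pics/t20.png',w[:,:,::-1])
E
```

```text
time: 22.5
tcp_pos: [0.5599, 0.1001, 0.1637]
tool_rot: [180.0, 0.0, 169.4]
ft_force: [0.3, 0.2, -0.1]
grip_width: 0.0852
time: 22.92
tcp_pos: [0.5473, 0.186, 0.1634]
tool_rot: [180.0, 0.0, 169.4]
ft_force: [-0.5, -0.4, 0.1]
grip_width: 0.0857
time: 23.33
tcp_pos: [0.5348, 0.2717, 0.1634]
tool_rot: [180.0, 0.0, 169.4]
ft_force: [0.3, -0.2, 0.9]
grip_width: 0.0854
time: 23.75
tcp_pos: [0.522, 0.3557, 0.1633]
tool_rot: [180.0, -0.0, 140.5]
ft_force: [0.4, -0.5, -0.4]
grip_width: 0.0855
time: 24.17
tcp_pos: [0.5221, 0.3547, 0.1633]
tool_rot: [-180.0, 0.0, 111.8]
ft_force: [0.2, -0.0, 0.7]
grip_width: 0.0852
time: 24.58
tcp_pos: [0.5222, 0.3546, 0.1633]
tool_rot: [-180.0, -0.0, 83.2]
ft_force: [-0.8, -0.4, 0.6]
grip_width: 0.0855
t 24.58 tcp [0.5222 0.3546 0.1633] rot [-180.     -0.     83.18] w 0.0855 F [-0.8 -0.4  0.6]
delta [-0.004  0.014  0.033] turn 0.048
```

View pics/w20.png

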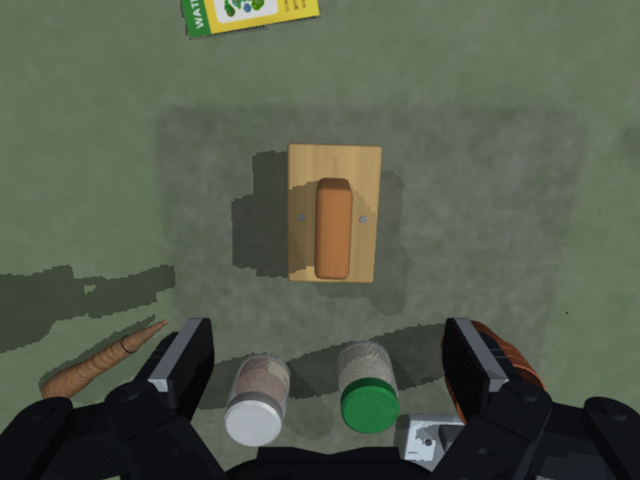

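View pics/t20.png

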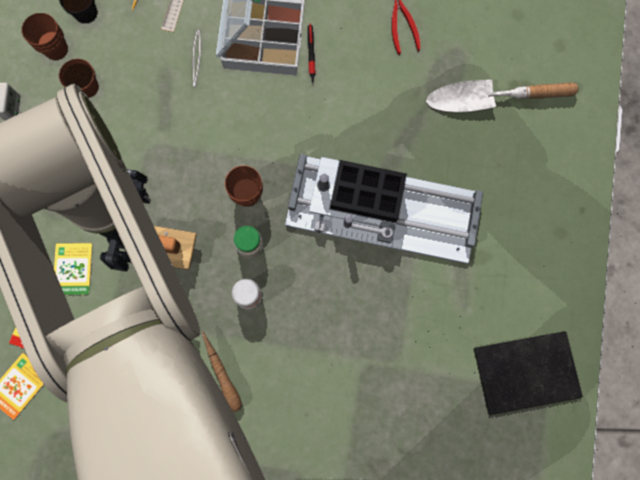

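Run:
```python
from h import *
im=cv2.imread('pics/w20.png');crop('pics/w20a.png',im[:,:,::-1],270,130,400,300,4.5)
```

```text
(no output)
```

View pics/w20a.png

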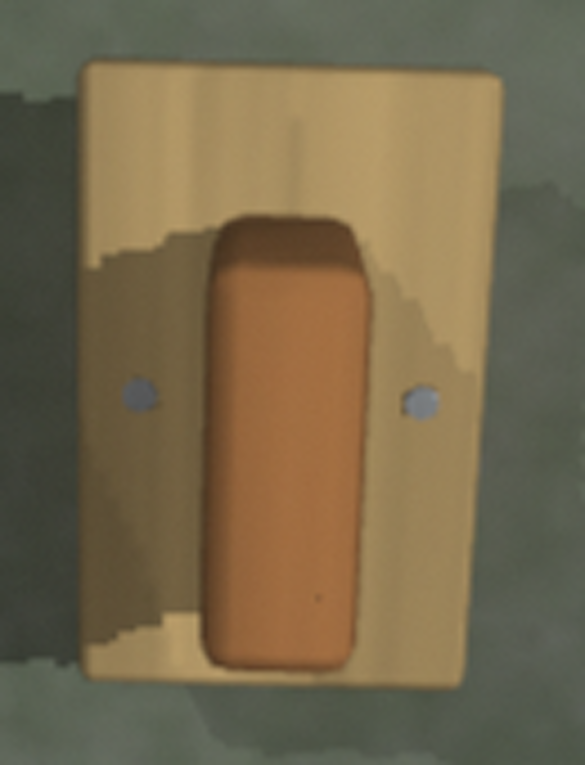

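Run:
```python
from h import *
C=ld('c20.npz');A=lambda x,y:(270+x/4.5-.4,130+y/4.5-.4)
r=lambda p,z:ray(C,A(*p),z)
Q=[r(p,.037) for p in ((80,61),(503,72),(464,689),(80,681))]
print('plate',np.mean(Q,0))
for i,j in((0,3),(1,2)):
  d=Q[i]-Q[j];print(np.linalg.norm(d),np.degrees(np.arctan2(-d[0],d[1])))
for i,j in((1,0),(2,3)):
  d=Q[i]-Q[j];print(np.linalg.norm(d),np.degrees(np.arctan2(d[1],d[0])))
s=[r(p,.037) for p in ((139,396),(421,403))];d=s[1]-s[0];print('screws',np.mean(s,0),np.degrees(np.arctan2(d[1],d[0])))
G=[r(p,.085) for p in ((211,268),(370,280),(354,672),(202,665))]
print('grip',np.mean(G,0))
for i,j in((0,3),(1,2)):
  d=G[i]-G[j];print(np.linalg.norm(d),np.degrees(np.arctan2(-d[0],d[1])))
for i,j in((1,0),(2,3)):
  d=G[i]-G[j];print(np.linalg.norm(d),np.degrees(np.arctan2(d[1],d[0])))
```

```text
plate [0.52611496 0.35529616 0.037     ]
0.10888177886808184 -8.672670710413275
0.10873784686825778 -8.125184483720995
0.06818593071655035 -8.301171741741861
0.06922604211629316 -8.183514330260218
screws [0.52576179 0.35419235 0.037     ] -8.336056852366317
grip [0.52595489 0.35539036 0.085     ]
0.06045702444352669 -8.63989186548567
0.05989608717484721 -8.064349443191475
0.02235759364242914 -11.222967834535554
0.022940819611359114 -9.747999986451177
```

```bash
python3 -m pendant '[[[0.01,0.035,0.1,0.05,1],[0.01,0.035,0.25,0.05,1],[0.01,0.035,0.4,0.05,1],[0.01,0.035,0.55,0.05,1],[0.01,0.035,0.7,0.05,1]]]'
python3 -c "
from h import *
delta([.5258,.356,.018],81.65)"
```

```text
time: 25.1
tcp_pos: [0.5257, 0.355, 0.0918]
tool_rot: [-180.0, 0.0, 82.2]
ft_force: [1.1, 0.1, 0.2]
grip_width: 0.0853
t 25.1 tcp [0.5257 0.355  0.0918] rot [-1.7998e+02  2.0000e-02  8.2160e+01] w 0.0853 F [1.1 0.1 0.2]
delta [ 0.01  -0.     0.738] turn 0.018
```

```bash
python3 -m pendant '[[[0.01,0,0.1,0.01,1],[0.01,0,0.25,0.01,1],[0.01,0,0.4,0.01,1],[0.01,0,0.55,0.01,1],[0.01,0,0.7,0.01,1]]]'
python3 - <<'E'
from h import *
delta([.5258,.356,.018],81.65)
w=cams.snapshot('wrist'); cv2.imwrite('pics/w21.png',w[:,:,::-1])
w=cams.snapshot('side'); crop('pics/s21.png',w,200,100,380,260,4)
E
```

```text
time: 25.52
tcp_pos: [0.5259, 0.3562, 0.0222]
tool_rot: [-180.0, -0.0, 81.8]
ft_force: [0.9, 0.1, -0.8]
grip_width: 0.0857
t 25.52 tcp [0.5259 0.3562 0.0222] rot [-180.     -0.     81.83] w 0.0857 F [ 0.9  0.1 -0.8]
delta [-0.002 -0.001  0.042] turn 0.006
```

View pics/w21.png

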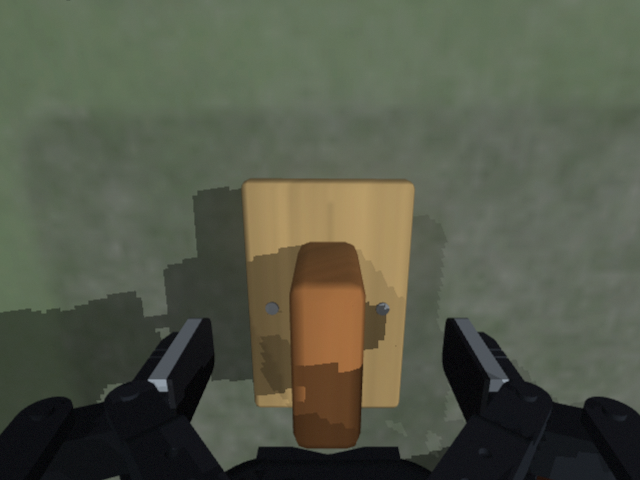

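View pics/s21.png

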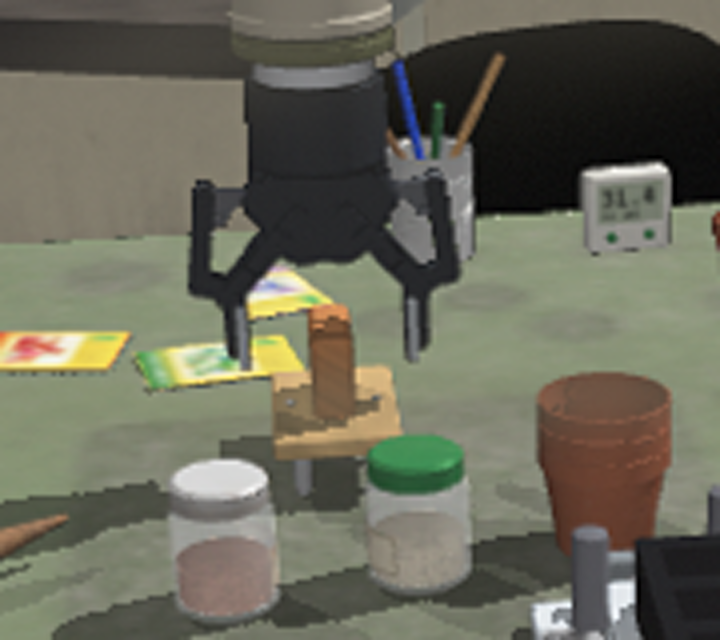

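The fingers straddle the grip centrally: pads at columns 210 and 445, block at 328. I'll lower 4 mm and close.

```bash
python3 -m pendant '[[[0,0,0.04,0,1],[0,0,0.04,0,1],[0,0,0.04,0,0],[0,0,0.04,0,-0.5],[0,0,0.04,0,-1]]]' 60
python3 -m pendant '[[[0,0,0,0,-1],[0,0,0,0,-1],[0,0,0,0,-1],[0,0,0,0,-1],[0,0,0,0,-1]]]'
python3 -m pendant '[[[0,0,0,0,-1],[0,0,0,0,-1],[0,0,0,0,-1],[0,0,0,0,-1],[0,0,0,0,-1]]]'
python3 -m pendant '[[[0,0,-0.05,0,-1],[0,0,-0.1,0,-1],[0,0,-0.2,0,-1],[0,0,-0.3,0,-1],[0,0,-0.4,0,-1]]]'
python3 - <<'E'
from h import *
delta([.5258,.356,.17],81.65)
w=cams.snapshot('wrist'); cv2.imwrite('pics/w22.png',w[:,:,::-1])
w=cams.snapshot('side'); crop('pics/s22.png',w,200,100,380,260,4)
E
```

```text
time: 26.03
tcp_pos: [0.5265, 0.3566, 0.0205]
tool_rot: [179.9, -0.1, 81.8]
ft_force: [-0.4, 0.4, 0.6]
grip_width: 0.0514
time: 26.45
tcp_pos: [0.5261, 0.3563, 0.0199]
tool_rot: [180.0, -0.0, 81.8]
ft_force: [-1.3, -1.1, 4.6]
grip_width: 0.0229
time: 26.87
tcp_pos: [0.5262, 0.3563, 0.0199]
tool_rot: [180.0, -0.0, 81.7]
ft_force: [-0.9, -1.0, 5.3]
grip_width: 0.0233
time: 27.28
tcp_pos: [0.5259, 0.3563, 0.0605]
tool_rot: [180.0, -0.0, 81.8]
ft_force: [-0.3, 0.0, -1.9]
grip_width: 0.0234
t 27.28 tcp [0.5259 0.3563 0.0605] rot [ 1.7999e+02 -1.0000e-02  8.1750e+01] w 0.0234 F [-0.3  0.  -1.9]
delta [-3.000e-03 -1.000e-03 -1.095e+00] turn 0.004
```

View pics/w22.png

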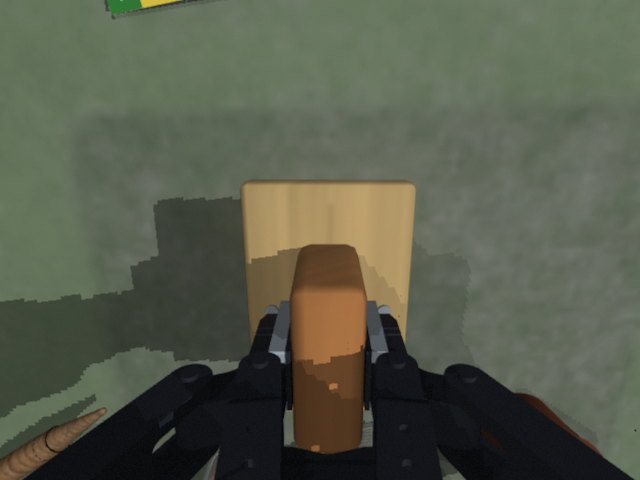

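View pics/s22.png

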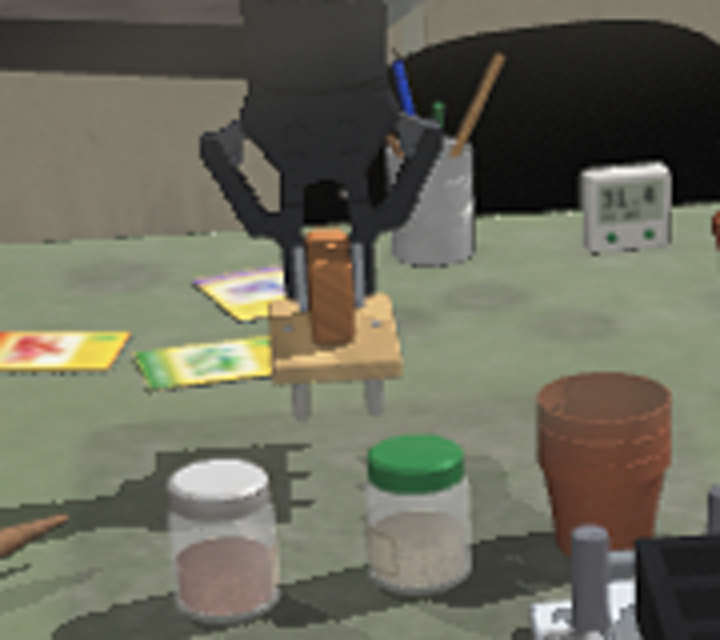

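The press is held upright with its pins about 40 mm up. I'll raise it to about 150 mm on its own side, then carry it over.

```bash
python3 -m pendant '[[[0,0,-0.1,0,-1],[0,0,-0.22,0,-1],[0,0,-0.34,0,-1],[0,0,-0.46,0,-1],[0,0,-0.55,0,-1]]]'
python3 -m pendant '[[[0,0,-0.1,0,-1],[0,0,-0.22,0,-1],[0,0,-0.34,0,-1],[0,0,-0.46,0,-1],[0,0,-0.55,0.03,-1]]]'
python3 -m pendant '[[[0,0,0,0.04,-1],[0,0,0,0.04,-1],[0,0,0,0.04,-1],[0,0,0,0.04,-1],[0,0,0,0.04,-1]]]'
python3 -c "
from h import *
delta([.6352,-.0214,.17],79.6)"
```

```text
time: 27.8
tcp_pos: [0.5265, 0.3566, 0.1168]
tool_rot: [179.9, -0.1, 81.8]
ft_force: [-0.6, 0.2, -1.9]
grip_width: 0.0231
time: 28.22
tcp_pos: [0.5263, 0.3564, 0.1714]
tool_rot: [179.9, -0.0, 80.9]
ft_force: [0.1, -0.1, -1.3]
grip_width: 0.0232
time: 28.63
tcp_pos: [0.5253, 0.3559, 0.1682]
tool_rot: [-179.9, 0.1, 79.8]
ft_force: [0.3, 0.6, -2.4]
grip_width: 0.0235
t 28.63 tcp [0.5253 0.3559 0.1682] rot [-1.7992e+02  7.0000e-02  7.9750e+01] w 0.0235 F [ 0.3  0.6 -2.4]
delta [-3.517  1.753 -0.016] turn 0.005
```

```bash
python3 -m pendant '[[[-0.05,0.03,0,0,-1],[-0.15,0.08,0,0,-1],[-0.3,0.15,0,0,-1],[-0.45,0.22,0,0,-1],[-0.6,0.3,0,0,-1]]]'
python3 -m pendant '[[[-0.14,0.07,0,0,-1],[-0.28,0.14,0,0,-1],[-0.42,0.21,0,0,-1],[-0.56,0.28,0,0,-1],[-0.7,0.35,0,0,-1]]]'
python3 -m pendant '[[[-0.14,0.07,0,0,-1],[-0.28,0.14,0,0,-1],[-0.42,0.21,0,0,-1],[-0.56,0.28,0,0,-1],[-0.7,0.35,0,0,-1]]]'
python3 -m pendant '[[[-0.14,0.07,0,0,-1],[-0.28,0.14,0,0,-1],[-0.42,0.21,0,0,-1],[-0.56,0.28,0,0,-1],[-0.7,0.35,0,0,-1]]]'
python3 -c "
from h import *
delta([.6352,-.0214,.17],79.6)"
```

```text
time: 29.05
tcp_pos: [0.5449, 0.2902, 0.1692]
tool_rot: [-180.0, 0.0, 79.8]
ft_force: [0.4, 1.1, -2.1]
grip_width: 0.0233
time: 29.47
tcp_pos: [0.5669, 0.2148, 0.1693]
tool_rot: [-180.0, 0.0, 79.7]
ft_force: [0.3, -0.4, -2.1]
grip_width: 0.0235
time: 29.88
tcp_pos: [0.5888, 0.1396, 0.1693]
tool_rot: [-180.0, 0.0, 79.7]
ft_force: [0.2, 0.5, -3.0]
grip_width: 0.0231
time: 30.3
tcp_pos: [0.6107, 0.0645, 0.1693]
tool_rot: [-180.0, 0.0, 79.7]
ft_force: [-0.1, -0.3, -2.0]
grip_width: 0.0233
t 30.3 tcp [0.6107 0.0645 0.1693] rot [-1.7999e+02  2.0000e-02  7.9710e+01] w 0.0233 F [-0.1 -0.3 -2. ]
delta [-0.802  0.395 -0.007] turn 0.004
```

```bash
python3 -m pendant '[[[-0.14,0.07,0,0,-1],[-0.3,0.15,0,0,-1],[-0.5,0.25,0,0,-1],[-0.68,0.34,0,0,-1],[-0.8,0.395,0,0,-1]]]'
python3 -m pendant '[[[0,0,0.05,0,-1],[0,0,0.1,0,-1],[0,0,0.15,0,-1],[0,0,0.2,0,-1],[0,0,0.25,0,-1]]]'
python3 - <<'E'
from h import *
delta([.6352,-.0214,.111],79.6)
C=cam('wrist'); np.savez('c23.npz',K=C[0],R=C[1],t=C[2])
w=cams.snapshot('wrist'); cv2.imwrite('pics/w23.png',w[:,:,::-1])
w=cams.snapshot('side'); crop('pics/s23.png',w,310,150,490,350,3)
E
```

```text
time: 30.72
tcp_pos: [0.6356, -0.0221, 0.1693]
tool_rot: [180.0, 0.0, 79.7]
ft_force: [-0.4, -0.8, -2.3]
grip_width: 0.0232
time: 31.13
tcp_pos: [0.6348, -0.0183, 0.1435]
tool_rot: [-180.0, -0.0, 79.8]
ft_force: [-0.3, 0.8, -2.3]
grip_width: 0.0235
t 31.13 tcp [ 0.6348 -0.0183  0.1435] rot [-1.7995e+02 -1.0000e-02  7.9810e+01] w 0.0235 F [-0.3  0.8 -2.3]
delta [-0.03   0.009  0.325] turn 0.007
```

View pics/w23.png

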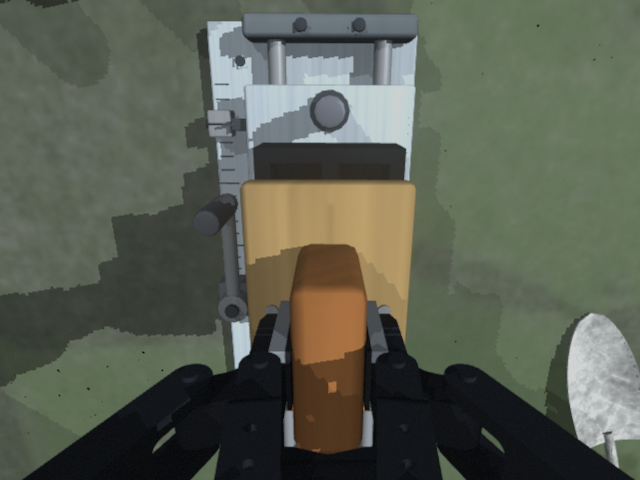

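View pics/s23.png

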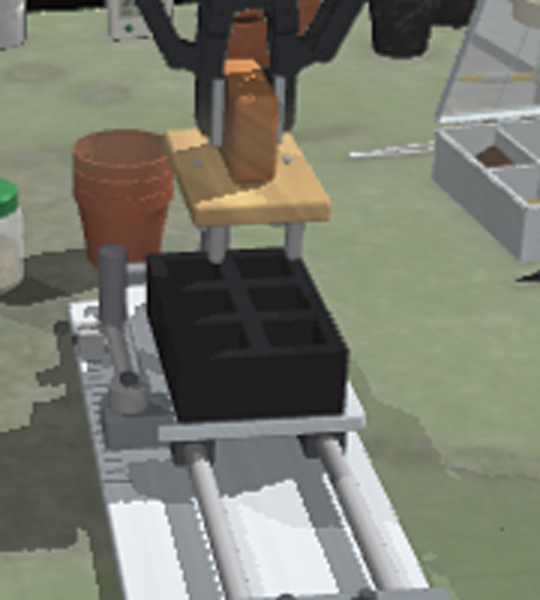

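```bash
python3 -m pendant '[[[0,0,0.04,0,-1],[0,0,0.08,0,-1],[0,0,0.12,0,-1],[0,0,0.16,0,-1],[0,0,0.18,0,-1]]]'
python3 -m pendant '[[[0,0,0,0,-1],[0,0,0,0,-1],[0,0,0,0,-1],[0,0,0,0,-1],[0,0,0,0,-1]]]'
python3 - <<'E'
from h import *
delta([.6352,-.0214,.111],79.6)
C=cam('wrist'); np.savez('c24.npz',K=C[0],R=C[1],t=C[2])
w=cams.snapshot('wrist'); cv2.imwrite('pics/w24.png',w[:,:,::-1]); crop('pics/w24a.png',np.clip((w/255.)**.5*255,0,255).astype(np.uint8),200,60,440,370,2.4)
w=cams.snapshot('side'); cv2.imwrite('pics/s24.png',w[:,:,::-1]); crop('pics/s24a.png',np.clip((w/255.)**.5*255,0,255).astype(np.uint8),340,170,440,300,5.5)
E
```

```text
time: 31.65
tcp_pos: [0.6349, -0.0192, 0.1255]
tool_rot: [-179.9, 0.0, 79.7]
ft_force: [-0.5, -0.2, -2.7]
grip_width: 0.0233
time: 32.07
tcp_pos: [0.6355, -0.0194, 0.1267]
tool_rot: [180.0, -0.0, 79.7]
ft_force: [0.9, 0.0, -2.4]
grip_width: 0.0235
t 32.07 tcp [ 0.6355 -0.0194  0.1267] rot [179.97  -0.    79.74] w 0.0235 F [ 0.9  0.  -2.4]
delta [-0.021  0.001  0.157] turn 0.005
```

View pics/w24a.png

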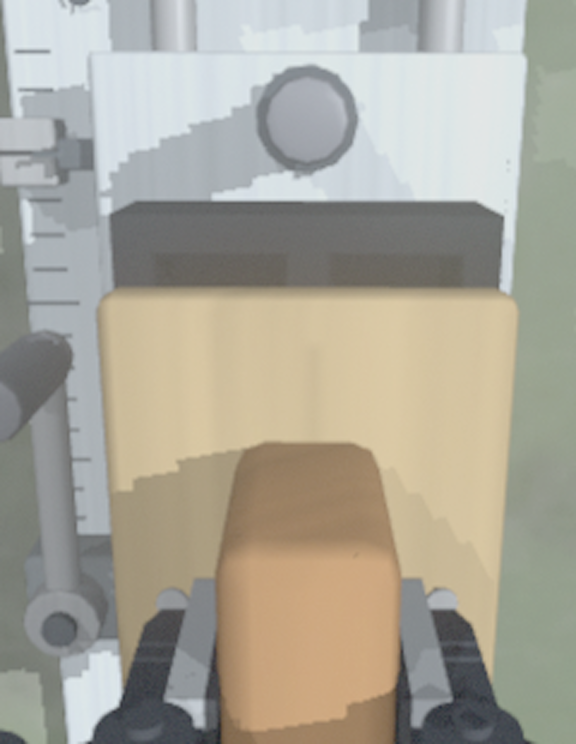

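View pics/s24a.png

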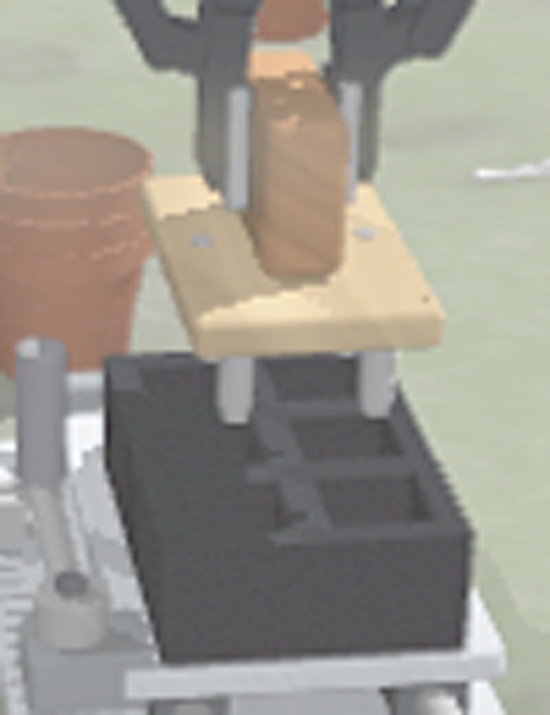

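Run:
```python
from h import *
C=ld('c24.npz');zt=.1267-.0199
A=lambda x,y:(200+x/2.4-.4,60+y/2.4-.4)
x=np.array([.983,-.182,0]);y=np.array([.182,.983,0])
P=[ray(C,A(*p),zt+.037) for p in ((98,291),(517,291))];T=[ray(C,A(*p),.08) for p in ((111,215),(503,215))]
pc=np.mean(P,0);tc=np.mean(T,0)
for n,e in (('press',P),('tray',T)):
  d=e[1]-e[0];print(n,np.mean(e,0),np.linalg.norm(d),np.degrees(np.arctan2(d[1],d[0])))
print('press centre',pc-.055*y,'tray centre',tc-.064*y,'diff x,y',(pc-tc)@x,(pc-.055*y-tc+.064*y)@y)
S=cam('side');B=lambda u,v:(340+u/5.5-.4,170+v/5.5-.4)
q=[ray(S,B(*p),zt) for p in ((236,418),(376,412))];print('pins',q,np.mean(q,0)+.04*y,np.linalg.norm(q[1]-q[0]))
r=[ray(S,B(*p),.08) for p in ((105,358),(163,540),(468,530),(385,350))];print('tray',np.mean(r,0),r)
```

```text
press [0.64539198 0.03390111 0.1438    ] 0.06755906505378906 -10.30009536934783
tray [0.64642885 0.0395763  0.08      ] 0.08710766777433257 -10.290502137211766
press centre [ 0.63538198 -0.02016389  0.1438    ] tray centre [ 0.63478085 -0.0233357   0.08      ] diff x,y 1.3636203211463095e-05 0.0032272936606050347
pins [array([ 0.6078301 , -0.05649025,  0.1068    ]), array([ 0.64677899, -0.06454995,  0.1068    ])] [ 0.63458455 -0.0212001   0.1068    ] 0.03977405084084229
tray [ 0.63411921 -0.0231867   0.08      ] [array([0.60240041, 0.04558405, 0.08      ]), array([ 0.58115441, -0.07200521,  0.08      ]), array([ 0.6644615 , -0.09124261,  0.08      ]), array([0.68846052, 0.02491697, 0.08      ])]
```

Wrist view and side view both say the press is centred in x and 2–3 mm too far in +y. I'll correct that and lower slowly to about 11 mm.

```bash
python3 -m pendant '[[[-0.01,0,0.03,0,-1],[-0.025,0,0.06,0,-1],[-0.025,0,0.09,0,-1],[-0.025,0,0.12,0,-1],[-0.025,0,0.14,0,-1]]]'
python3 -m pendant '[[[0,0,0,0,-1],[0,0,0,0,-1],[0,0,0,0,-1],[0,0,0,0,-1],[0,0,0,0,-1]]]'
python3 - <<'E'
from h import *
delta([.6352,-.0216,.111],79.6)
o=readout.get_obs();zt=o['tcp_pos'][2]-.0199;print('tips over rim',zt-.08)
C=cam('wrist'); np.savez('c25.npz',K=C[0],R=C[1],t=C[2])
f=lambda w:np.clip((w/255.)**.5*255,0,255).astype(np.uint8)
w=cams.snapshot('wrist'); cv2.imwrite('pics/w25.png',w[:,:,::-1]); crop('pics/w25a.png',f(w),200,60,440,370,2.4)
w=cams.snapshot('side'); cv2.imwrite('pics/s25.png',w[:,:,::-1]); crop('pics/s25a.png',f(w),340,170,440,300,5.5)
w=cams.snapshot('top'); cv2.imwrite('pics/t25.png',w[:,:,::-1])
E
```

```text
time: 32.58
tcp_pos: [0.6344, -0.0218, 0.1115]
tool_rot: [-179.9, 0.0, 79.7]
ft_force: [-0.4, -0.4, -3.3]
grip_width: 0.0235
time: 33.0
tcp_pos: [0.635, -0.0217, 0.1127]
tool_rot: [180.0, -0.0, 79.7]
ft_force: [0.3, -0.2, -2.5]
grip_width: 0.0236
t 33.0 tcp [ 0.635  -0.0217  0.1127] rot [179.97  -0.    79.75] w 0.0236 F [ 0.3 -0.2 -2.5]
delta [0.002 0.002 0.017] turn 0.005
tips over rim 0.012774946732211398
```

View pics/w25a.png

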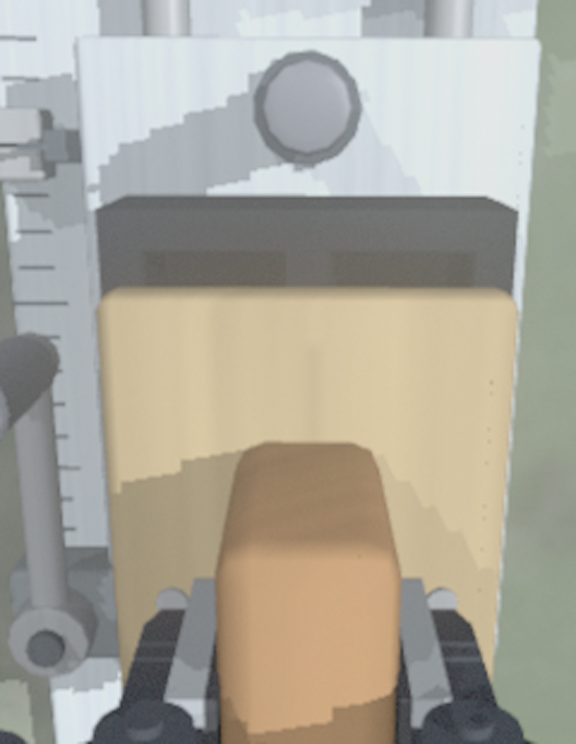

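View pics/s25a.png

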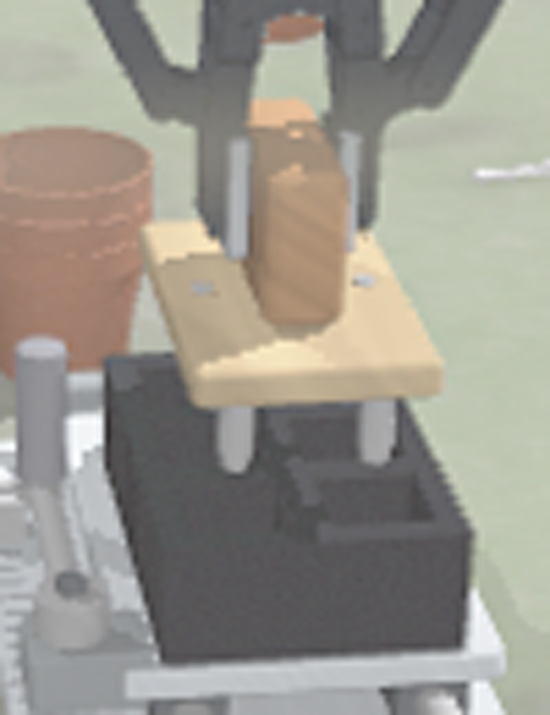

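View pics/t25.png

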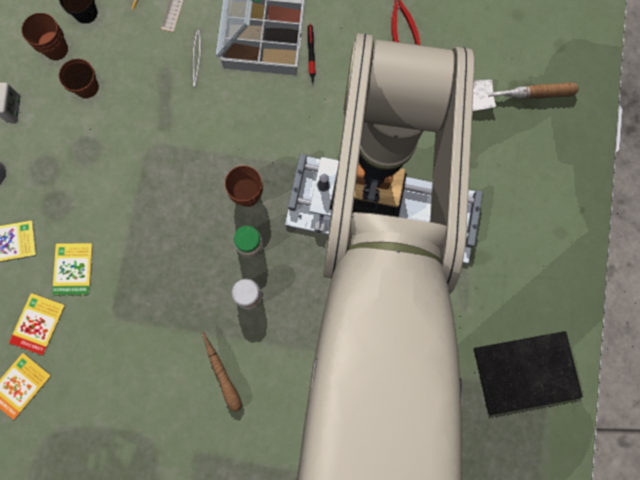

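Run:
```python
from h import *
C=ld('c25.npz');zt=.1127-.0199
A=lambda x,y:(200+x/2.4-.4,60+y/2.4-.4)
x=np.array([.983,-.182,0]);y=np.array([.182,.983,0])
P=[ray(C,A(*p),zt+.037) for p in ((98,290),(517,290))];T=[ray(C,A(*p),.08) for p in ((97,211),(518,211))]
pc=np.mean(P,0)-.055*y;tc=np.mean(T,0)-.064*y
print(pc,tc,'diff',(pc-tc)@x,(pc-tc)@y)
for e in (P,T):
  d=e[1]-e[0];print(np.linalg.norm(d),np.degrees(np.arctan2(d[1],d[0])))
S=cam('side');B=lambda u,v:(340+u/5.5-.4,170+v/5.5-.4)
q=[ray(S,B(*p),zt) for p in ((236,470),(376,464))];print('pins c',np.mean(q,0)+.04*y)
# post and pointer
print('post',ray(C,A(308,106),.092),'exp tray+84y',np.array([.6347,-.0229,0])+.084*y)
```

```text
[ 0.63496151 -0.0223785   0.1298    ] [ 0.63480201 -0.02358074  0.08      ] diff -6.201891432194644e-05 0.0012108399209165123
0.06750811691395317 -10.296560799906128
0.08741339486754873 -10.286966089657904
pins c [ 0.63323599 -0.02591965  0.0928    ]
post [0.65017001 0.05953215 0.092     ] exp tray+84y [0.649988 0.059672 0.      ]
```

The pins are about 1 mm off centre by the wrist view, turn and tilt agree, and the tips sit about 12.8 mm above the rim. Jars and pot are where they started, so I'm handing it in.

```bash
python3 -c "
from rig import readout,finish_job
o=readout.get_obs();print(o['time'],o['tcp_pos'],abs(o['qvel']).max());print(finish_job())"
```

```text
33.15 [ 0.63489248 -0.02174905  0.11254435] 0.15639370005305903
the job is handed in; nothing more can be done
None
```

The job is handed in at 33.2 s of the 72 s allowed, with the press still held over the tray. No verdict came back, so these results rest on my own measurements.

**What I did:**
- **Slide:** I swung the lever out to about 0.95 rad, slid the carriage about 70 mm to the mark, and swung the lever back against its stop.
- **Press:** I gripped it by its block and lifted the pins to about 150 mm on its own side. I then carried it over the row and stopped above the tray.

**Last checks:**

| Check | Measured | Limit |
|---|---|---|
| Pointer from the mark (last measured just after re-locking) | 0.5–1 mm | 5 mm |
| Lever | pressed to its stop, parallel to the slide | below 0.15 rad |
| Pin tips above the tray rim | about 12.8 mm | 4–18 mm |
| Centring over the tray (wrist view) | about 1.2 mm | 6 mm |
| Turn relative to the tray | under 0.1° | 0.07 rad (4°) |
| Tool tilt from vertical (press only judged by eye) | about 0.03° | 0.08 rad (4.6°) |

Jars and pot looked unmoved in the last top picture.

**What failed or disagreed:**
- **Finger length:** My first grasp of the post missed. The fingertips end about 30 mm short of the reported TCP, so I grasped lower after that. The first lever swing was therefore held only by the top of the knob, but it worked.
- **Centring:** The last side view put the press about 3 mm off in −y, against 1.2 mm in +y from the wrist view. I put this down to seeing only the near edges of the pin tips. Both readings are within the 6 mm limit.

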